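Knock the mould pins out of a rotary tartlet press

TASK

The pins that hold the moulds in the rotary tartlet press are to come out for washing. Set the catch tray on the worktop under the drop opening of the press, take the slim punch from its stand, and drive every pin that is still in the turntable down and out through the opening, so that the tray catches it: turn the table until it clicks with a pinned hole over the opening, drive that pin, and go on to the next; no pin may land on the worktop. When all the pins are in the tray, leave the table clicked in with a hole over the opening, hang the punch back upright in a hole of its stand, and set the tray with its pins flat in the wash pan, disturbing nothing else.

Things in the scene. Friction and masses are not known exactly. Their poses are not given: they have to be found in the camera images.
- press: fixed bench tartlet press: square bed 280 mm wide, 8 mm thick, top 70 mm above the worktop, on four 24 mm legs (axes 122 mm from the centre in x and y), open below; housing, column and swung-away press arm behind it at +x. Origin on the worktop under the bed's centre, z up. Away from the drop opening the bed stops a pin from leaving its hole; the opening lies at -y of this frame
- turntable: plate 260 mm wide, 26 thick, top 100 mm above the worktop; origin on its upright axis at its underside. 16 mm holes 1 to 4 at radius 105 towards +x, +y, -x, -y; a mould 11 mm high inside each; hand posts between the holes at radius 112, 18 mm thick, ball-topped, 46 mm high. Turns endlessly; clicks each 90 deg with a hole over the opening: pulls in over the last 3 deg, 0.6 Nm in or out, else 0.15
- drop (a point): centre of the drop opening, a 34 x 34 mm square hole through the bed, 105 mm from the bed's centre, at the bed's top face; a steel lip with a pointer on the bed's edge marks its side
- pin1: brass mould pin in hole 1, 14 mm thick, 24 long, its lower part tapered to 8; origin at its small lower end, z up. Two spring balls 6 mm above the table's underside hold it, its top 2 mm below the table's face. Takes up to 20 N to drive down; drops free when its top passes the balls (10 mm gap left in an empty hole). Two to four pins are present
- pin2: the same kind of pin, in hole 2, or absent
- pin3: the same kind of pin, in hole 3, or absent
- pin4: the same kind of pin, in hole 4, or absent
- tray: loose steel catch tray, 0.28 kg: open box 190 x 116 x 35 mm, 3 mm walls; origin at the centre of its underside, z up. Outside its -x end an upright grip tab: 10 mm thick, its middle 100 mm from the origin, 44 mm wide, top 75 mm up, the uppermost 8 mm a bead 16 mm thick. Fits under the bed between the legs on the drop opening's side, tab outwards
- catch (a point): point on the tray's floor to stand under the drop opening: on its centre line, 40 mm from its centre towards the end without the tab
- punch: slim pin punch, 0.16 kg, upright in the stand, tip 14 mm above the worktop; origin at its tip, z towards its cap. From the tip: steel shank 9 mm thick, 66 long; flange 34 wide, 5 thick; black round handle 22 thick, 42 long; end cap 26 wide, 5 thick
- drift: a thicker drift in the same stand, shank 19 mm thick (too thick for the pin holes), black handle 30 mm thick without a cap; not to be used. Origin at its tip
- stand: fixed steel punch stand 215 x 60 mm, top face 80 mm up, with three 22 mm through-holes along its x, 65 mm apart; a tool's shank goes through, its flange rests on the plate. Origin at the centre of its underside. Punch and drift hang in two of the holes, in either order
- slot1 (a point): centre of the stand's hole at its -x end, on the plate's upper face
- slot2 (a point): the same, the middle hole
- slot3 (a point): the same, the hole at its +x end
- washpan: fixed shallow aluminium wash pan, 300 x 180 mm (x, y) outside, floor and walls 4 mm, rim 14 mm high; origin at the centre of its underside
- table: the steel worktop, its top at height 0
- bundt: bystander: fluted cake tin with a ring cake, 188 mm wide, 100 mm high
- oil: bystander: oil bottle, 60 mm wide, 190 mm high
- cutters: bystander: round steel pastry cutter tin, 72 mm wide, 35 mm high
- bowl: bystander: white bowl, 90 mm wide, 45 mm high
- timer: bystander: white kitchen timer, 64 mm wide, 45 mm high
- scraper: bystander: dough scraper with a wooden handle, 115 x 110 mm, 20 mm high
There are look-alikes about, which are no part of the job. Leave any blue look-alike of the punch alone.

How it is judged:
By the outcome, as a careful person would: the job done as asked, in the order asked, and still so for the second after the job is handed in, with the robot touching nothing.
Of pin1, pin2, pin3, pin4 only 2 to 4 are there at a start; the rules pass over those that are not, and their reading is None.
At some moment in a run one of tray may be knocked a few centimetres aside while the robot is not near it.
Once in a run the grip may slacken for a moment while it holds something.
It also fails if it takes over 210 s, if anything falls off the work surface, if the arm or the gripper's body presses on something with over 40 N, if the wrist force passes 120 N, or if a joint passes its speed limit or range.

ROBOT

A 6-joint arm with a two-finger parallel gripper is mounted at the origin on the work surface. World frame = base frame: x ahead of the robot, y to its left, z up, the work surface at z = 0. Lengths are in mm, angles in rad, forces in N, time in s.
With the tool pointing down it reaches from about 325 to 900 mm from the base axis. Payload 6.1 kg.
Tool frame: the origin (TCP) lies midway between the tips of the shut fingers; the grasp point (between the pads) lies 19 mm behind it; z points along the fingers, y is the line along which they close (so a half turn about z gives the same grasp; the last joint's range is limited). The gripper opens to 87 mm and grips with 3 to 60 N. Pads are 19 mm wide; open, the fingers measure 117 mm over their backs; the gripper's body (75 mm by 190 mm) begins 51 mm behind the grasp point.
Start: joints at [-1.468, 0.22, 1.526, -0, 1.395, -0.126], TCP at [141.749, -608.706, 222.538] pointing down, gripper open.
Joint ranges: [-2.98, 2.98], [-0.91, 2.08], [0.09, 2.57], [-1.24, 4.39], [0.2, 2.65], [-2.68, 2.68]. Speed limits (rad/s): [2.57, 2.57, 3.01, 3.14, 3.14, 3.14].

INTERFACE

Orientations are given as [roll, pitch, yaw] about the fixed x, y, z axes, in that order (R = Rz(yaw) Ry(pitch) Rx(roll)).
In Python, from workcell import robot, grab_frame, job gives the robot as it stands.
- The arm moves only by the tool move_arm, never from a script. Its argument "commands" is a list of rows, each a list of 3 entries, a list of its own where there are three numbers: the closure, from 0 (fully open) to 1 (shut), then the shift along the tool's x, y, z in m, then the turn about the tool's z in rad. A call has 1 to 5 rows; each row is the pose to reach, as a shift and turn from the pose commanded when the call began, along the tool's axes at that moment; what a row does not reach only later rows make up. A row lasts 1/8 s, in which the tool goes at most 62.5 mm and 10.7 degrees, less where a joint would pass 70% of its speed; a pose out of reach is approached as far as the arm can. A call with a gripper value outside its range is refused whole. The fingers move at their own pace and stop on an object; "force" is the grip in N (left out, the last holds). Time passes only in rows, so rows that repeat a pose let the fingers close. It gives the time, the measured TCP pose, the force, the opening and the grip force at its end, in the units of the state.
- robot.observe(): the state, without advancing time (a new reading comes with each control period).
- grab_frame(name): name is "side" or "top" or "wrist"; returns a dict with "image" (420x560x3 uint8, red, green, blue), "range_z" (420x560 float32, mm along the optical axis (not along the pixel's ray), 0 where there is no reading), "vfov" (degrees; the focal length in pixels is half the picture's height over the tangent of half this angle, whatever the lens; pixels are square), "cx", "cy" (the principal point, pixels), "R" (3x3) and "t" (3): a world point X has camera coordinates R X + t; the wrist camera has in their place "tool_from_camera" (4x4, takes a point from camera to tool coordinates, whose origin is the TCP and whose axes are the flange's). Camera axes: x right, y down, z forward; pixel columns grow to the right and rows downward; lengths in mm; the calibration is good to about 2 mm. A picture is of the moment at which its call begins: read the wrist's pose just before it.
- job.job_done(): hands the job in; it is judged then, once.
The state is a dict: "clock": time; "qpos": joint angles; "qvel": joint speeds; "joint_efforts": joint torques, N m; "position": TCP position; "tcp_rot": TCP orientation; "force": force on the tool from outside, world axes, zero at the start; "ft_torque": the same for the moment, N m; "finger_gap": finger opening in mm; "grasp_force": force on a finger pad.
Only numpy, scipy, OpenCV 4.12 (cv2) and the standard library are available. Lean on these libraries where they do the work, as an engineer would, in place of code of your own. Each camera call takes 0.05 s, during which the arm holds its last target. There are 200 camera calls.

## Working session

There is one attempt and no reset: what is moved stays moved. The work goes in short steps, Python scripts to look and compute and a tool call to move; the robot and the scene stay as the last step left them, time stands still between calls to the robot, and variables do not carry over. Pictures are saved under pics/ and viewed, at most 14 in all, crops included, and the job is handed in when it is done.

Besides the shell and the picture viewer there is one more tool, called in YAML: its name, and indented under it one key for each argument. move_arm: Moves the arm, as the interface text tells. Its arguments: {"type":"object","properties":{"commands":{"type":"array"},"force":{"type":"number"}},"required":["commands"]}

```bash
mkdir -p pics; ls; cat > h.py <<'E'
import numpy as np, cv2
from workcell import robot, grab_frame, job
from scipy.spatial.transform import Rotation as Ro
def grab(name,tag=None):
    s=robot.observe(); f=grab_frame(name)
    f['f']=210/np.tan(np.radians(f['vfov'])/2)
    if name=='wrist':
        T=np.eye(4);r=np.array(s['tcp_rot']);T[:3,:3]=Ro.from_euler('xyz',r).as_matrix();T[:3,3]=s['position']
        W=T@np.array(f['tool_from_camera']);f['W']=W
    else:
        W=np.eye(4);R=np.array(f['R']);W[:3,:3]=R.T;W[:3,3]=-R.T@np.array(f['t']);f['W']=W
    if tag: np.savez('pics/'+tag+'.npz',**{k:np.array(v) for k,v in f.items()}); cv2.imwrite('pics/'+tag+'.png',f['image'][:,:,::-1])
    return f
def load(tag): 
    d=np.load('pics/'+tag+'.npz'); return {k:d[k] for k in d}
def cloud(f):
    v,u=np.mgrid[0:420,0:560]; z=f['range_z']
    P=np.stack([(u-f['cx'])/f['f']*z,(v-f['cy'])/f['f']*z,z],-1)
    X=P@f['W'][:3,:3].T+f['W'][:3,3]; X[z==0]=np.nan
    return X
def at(f,u,v,zw):
    d=f['W'][:3,:3]@np.array([(u-f['cx'])/f['f'],(v-f['cy'])/f['f'],1]);o=f['W'][:3,3]
    return o+d*(zw-o[2])/d[2]
E
python3 - <<'E'
from h import *
print(robot.observe())
for n in('top','side'):
    f=grab(n,n+'0'); print(n,f['vfov'],f['W'][:3,3],f['cx'],f['cy'])
a=cv2.imread('pics/top0.png');cv2.imwrite('pics/top0b.png',cv2.resize(a,(800,600)))
a=cv2.imread('pics/side0.png');cv2.imwrite('pics/side0b.png',cv2.resize(a,(800,600)))
E
```

```text
pics
{'clock': 0.0, 'qpos': array([-1.46810630e+00,  2.21253885e-01,  1.52760095e+00, -2.57109002e-05,
        1.39468427e+00, -1.26066997e-01]), 'qvel': array([1.42447570e-03, 7.72018649e-05, 5.77846420e-04, 1.99128084e-03,
       2.23907412e-04, 1.31329854e-03]), 'joint_efforts': array([ 1.26917757e-04, -4.94610071e+01, -3.87375641e+01,  6.98749954e-02,
        5.70720399e-02, -1.87960168e-04]), 'position': array([ 141.67377379, -608.09996871,  221.42543139]), 'tcp_rot': array([-3.13965847e+00, -2.19630103e-04,  2.28761346e-01]), 'force': array([ 0.08699872, -1.03055555,  0.24879448]), 'ft_torque': array([-0.0137792 , -0.0363609 ,  0.01733207]), 'grasp_force': 0.0, 'finger_gap': 86.90479546715544}
top 55.12643787586343 [ 193.93323778  -18.55642118 1332.27456476] 275.38552023530485 210.51215815610666
side 45.76256950441498 [ -3.41938244 994.87982844 960.89774522] 277.292522720542 202.71184192944563
```

View pics/top0b.png

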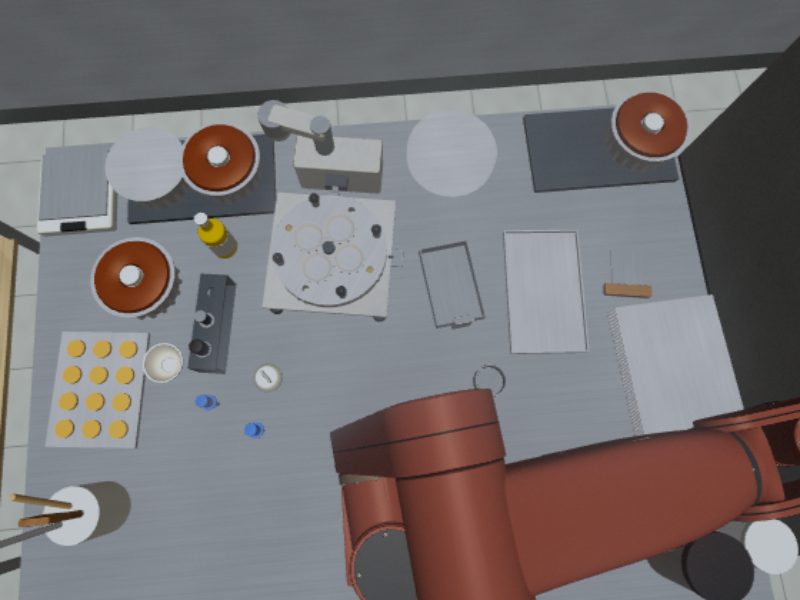

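View pics/side0b.png

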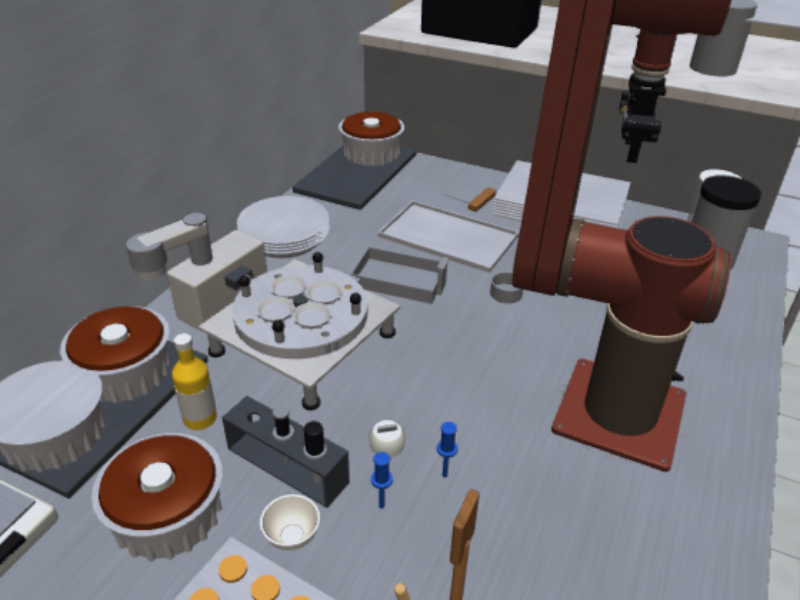

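```bash
python3 - <<'E'
from h import *
f=load('top0');print(f['W'][:3,:3].round(3).tolist())
k=.7
for n,(u,v,z) in dict(hub=(329,247,112),bedTL=(276,193,70),bedTR=(396,200,70),bedBR=(387,315,70),bedBL=(263,307,70),lip=(400,258,70),trTL=(421,250,35),trTR=(467,243,35),trBR=(483,318,35),trBL=(438,327,35),tab=(462,321,75),wTL=(504,232,14),wTR=(577,231,14),wBR=(586,352,14),wBL=(511,353,14),stTL=(203,275,80),stTR=(235,277,80),stBR=(224,373,80),stBL=(190,370,80),hole=(208,293,80),punch=(203,317,130),drift=(198,346,130),cut=(489,380,35),blue=(204,402,70),timer=(267,377,45)).items():
    print(n,at(f,u*k,v*k,z).round(0)[:2])
a=cv2.imread('pics/top0.png')
c=np.hstack([cv2.resize(a[125:235,175:290],None,fx=4.2,fy=4.2,interpolation=3), cv2.resize(a[180:290,125:205],None,fx=4.2,fy=4.2,interpolation=3)])
cv2.imwrite('pics/c1.png',c[:, :800]);print(c.shape)
E
```

```text
[[-0.084, -0.969, 0.232], [-0.996, 0.081, -0.023], [0.003, -0.233, -0.972]]
hub [620.  86.]
bedTL [779. 206.]
bedTR [738. -75.]
bedBR [464. -31.]
bedBL [505. 246.]
lip [595. -72.]
trTL [ 621. -124.]
trTR [ 630. -235.]
trBR [ 445. -251.]
trBL [ 433. -146.]
tab [ 435. -196.]
wTL [ 657. -332.]
wTR [ 645. -509.]
wBR [ 350. -483.]
wBL [ 362. -309.]
stTL [588. 376.]
stTR [578. 305.]
stBR [363. 333.]
stBL [375. 406.]
hole [545. 366.]
punch [479. 361.]
drift [418. 372.]
cut [ 303. -247.]
blue [305. 380.]
timer [350. 247.]
(462, 819, 3)
```

View pics/c1.png

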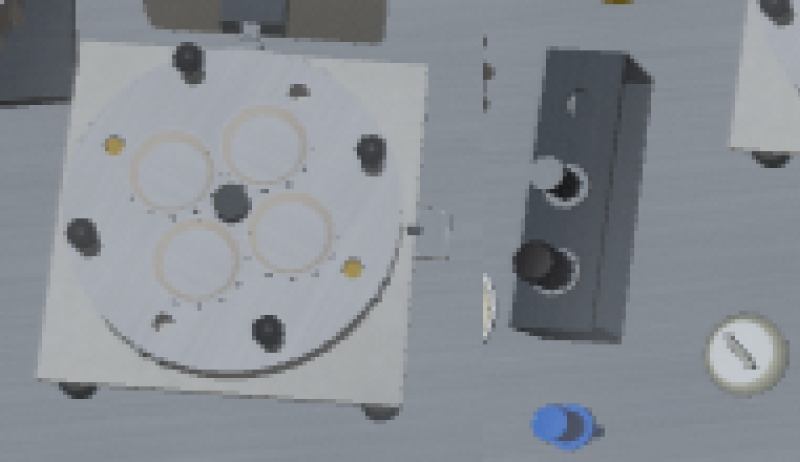

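```bash
python3 - <<'E'
from h import *
f=load('top0');X=cloud(f)
def rect(zlo,zhi,xr,yr,nm):
    m=(X[...,2]>zlo)&(X[...,2]<zhi)&(X[...,0]>xr[0])&(X[...,0]<xr[1])&(X[...,1]>yr[0])&(X[...,1]<yr[1])
    P=X[m]; r=cv2.minAreaRect(P[:,:2].astype(np.float32)); print(nm,len(P),'med z',np.median(P[:,2]).round(1),np.array(r[0]).round(1),np.array(r[1]).round(1),round(r[2],1))
rect(64,76,(440,800),(-60,260),'bed')
rect(94,106,(470,770),(-60,230),'turntable')
rect(25,42,(420,650),(-270,-110),'tray')
rect(68,90,(420,450),(-260,-130),'tab')
rect(74,86,(340,620),(280,430),'stand')
rect(8,18,(330,680),(-530,-290),'pan')
rect(130,160,(470,770),(-60,230),'posts')
rect(120,150,(380,460),(330,420),'d'); rect(120,150,(460,520),(320,390),'p')
k=.7
C=at(f,175+232/4.2,125+203/4.2,112)
for n,(u,v,z) in dict(pinA=(352,268,98),pinB=(115,145,98),hC=(299,90,98),hD=(162,320,98),P1=(190,50,142),P2=(372,146,142),P3=(268,324,142),P4=(82,228,142),lip=(413,230,72)).items():
    p=at(f,175+u/4.2,125+v/4.2,z);d=p-C;print(n,p.round(1)[:2],np.hypot(*d[:2]).round(1),np.degrees(np.arctan2(d[1],d[0])).round(1))
print(C)
for r in [(130,300,(600,700),(220,340),'oil'),(80,300,(690,860),(-60,200),'column'),(20,300,(330,480),(420,520),'bowl')]:rect(*r)
E
```

```text
bed 1909 med z 71.2 [647.   79.3] [290.9 335.3] 81.1
turntable 3774 med z 101.8 [620.4  88.2] [260.6 258.3] 37.8
tray 264 med z 34.7 [ 533.9 -189.1] [201.7 117.3] 6.7
tab 66 med z 76.1 [ 438.5 -200.3] [15.9 41.3] 8.8
stand 994 med z 81.1 [483.2 367.6] [ 62.3 215.5] 82.4
pan 1186 med z 10.0 [ 505.4 -408. ] [349.4 231.6] 0.7
posts 169 med z 143.1 [620.4  88.9] [180.9 179.1] 57.3
d 92 med z 135.0 [418.1 376.1] [28.9 27.8] 67.1
p 60 med z 133.2 [483.3 366.8] [22.9 22.5] 81.2
pinA [564.   -0.6] 102.5 -122.2
pinB [678.2 174.9] 106.8 56.1
hC [711.8  29.8] 108.9 -31.2
hD [535.2 145.4] 102.4 144.6
P1 [732.6 108.2] 116.0 10.9
P2 [644.2 -23.2] 112.3 -76.8
P3 [513.6  62.9] 107.7 -167.5
P4 [598.1 194.9] 110.7 100.7
lip [598.7 -50. ] 137.6 -98.4
[618.66676695  86.16629186 112.        ]
oil 94 med z 141.9 [679.1 330.3] [17.3 36.3] 90.0
column 2682 med z 121.9 [775.   73.6] [248.4 169.9] 90.0
bowl 325 med z 37.0 [403.7 477.9] [83.9 87.9] 88.9
```

```bash
cat > plan.py <<'E'
import numpy as np,sys,json
def plan(cur,wps):
    # poses: x,y,z mm, yaw deg ; prints shift (m) in tool axes and turn
    for w in wps:
        d=np.array(w[:3])-np.array(cur[:3]);a=np.radians(cur[3]);c,s=np.cos(a),np.sin(a)
        t=np.array([c*d[0]+s*d[1],s*d[0]-c*d[1],-d[2]])/1000
        turn=-np.radians(w[3]-cur[3])
        print(w,'shift',t.round(4).tolist(),'turn',round(turn,4),'rows>=',round(max(np.linalg.norm(t)/.0625,abs(turn)/.1867),1)); cur=w
E
python3 - <<'E'
from plan import *
plan((141.7,-608.7,222.5,13.1),[(280,-420,222.5,55),(437,-200,200,97)])
from h import *
f=grab('wrist');print(np.array(f['tool_from_camera']).round(3),f['vfov'])
E
```

```text
(280, -420, 222.5, 55) shift [0.1775, -0.1524, -0.0] turn -0.7313 rows>= 3.9
(437, -200, 200, 97) shift [0.2703, 0.0024, 0.0225] turn -0.733 rows>= 4.3
[[  -0.      -0.963   -0.269   73.456]
 [   1.      -0.      -0.       0.545]
 [   0.      -0.269    0.963 -161.634]
 [   0.       0.       0.       1.   ]] 69.23304525333927
```

move_arm:
  commands:
    - [0.3, [0.0444, -0.0381, 0], -0.183]
    - [0.3, [0.0888, -0.0762, 0], -0.366]
    - [0.3, [0.133, -0.1143, 0], -0.549]
    - [0.3, [0.1775, -0.1524, 0], -0.7313]
    - [0.3, [0.1775, -0.1524, 0], -0.7313]

```text
clock: 0.78
position: [282.0, -417.0, 222.4]
tcp_rot: [-3.141, -0.001, 0.966]
force: [-0.3, -0.7, 0.6]
finger_gap: 61.2
grasp_force: 0.0
```

move_arm:
  commands:
    - [0.3, [0.054, 0, 0.004], -0.147]
    - [0.3, [0.108, 0.001, 0.009], -0.293]
    - [0.3, [0.162, 0.001, 0.013], -0.44]
    - [0.3, [0.216, 0.002, 0.018], -0.586]
    - [0.3, [0.2703, 0.0024, 0.0225], -0.733]

```text
clock: 1.4
position: [437.7, -199.6, 199.9]
tcp_rot: [3.141, 0.001, 1.695]
force: [1.2, 0.6, -0.3]
finger_gap: 60.9
grasp_force: 0.0
```

move_arm:
  commands:
    - [0.3, [0, 0, 0], 0]
    - [0.3, [0, 0, 0], 0]
    - [0.3, [0, 0, 0], 0]

```text
clock: 1.78
position: [436.5, -201.4, 200.1]
tcp_rot: [-3.141, 0.0, 1.69]
force: [0.3, -1.0, 0.8]
finger_gap: 61.1
grasp_force: 0.0
```

```bash
python3 - <<'E'
from h import *
f=grab('wrist','w1')
s=robot.observe();print(s['position'],np.degrees(s['tcp_rot']),s['finger_gap'],s['qpos'])
X=cloud(f)
m=(X[...,2]>62)&(X[...,2]<90);P=X[m];print(len(P),cv2.minAreaRect(P[:,:2].astype(np.float32)),np.median(P[:,2]))
m=(X[...,2]>29)&(X[...,2]<40);P=X[m];print(len(P),cv2.minAreaRect(P[:,:2].astype(np.float32)),np.median(P[:,2]))
t=grab('top','top1')
cv2.imwrite('pics/c2.png',np.hstack([f['image'][:,:,::-1],t['image'][:,:,::-1]])[:, :].repeat(1,0)) 
a=cv2.resize(np.hstack([f['image'],t['image']])[:,:,::-1],(800,300));cv2.imwrite('pics/c2.png',a)
E
```

```text
[ 436.46072064 -201.38524437  200.1009729 ] [-1.79994712e+02  1.77894181e-02  9.68275771e+01] 61.12652689646523 [-5.96340532e-01 -1.13644293e-01  1.91712455e+00 -3.03059801e-04
  1.33797838e+00 -7.15434315e-01]
9055 ((510.32330322265625, -80.01043701171875), (289.80255126953125, 153.8760223388672), 34.773109436035156) 69.75555526002239
2746 ((498.98382568359375, -135.77801513671875), (494.3479309082031, 242.49673461914062), 7.202743053436279) 33.96167793338873
```

View pics/c2.png

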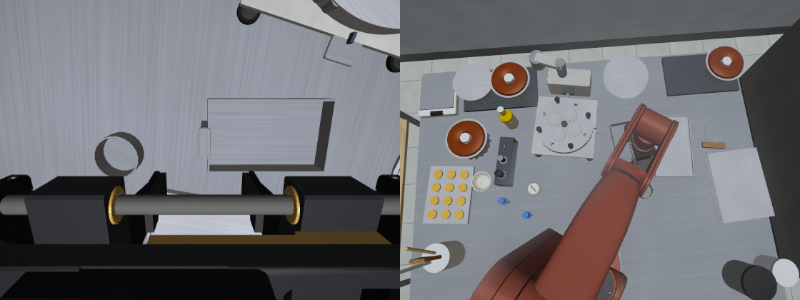

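```bash
python3 - <<'E'
from h import *
f=load('w1');X=cloud(f)
def r(zl,zh,xr,yr):
    m=(X[...,2]>zl)&(X[...,2]<zh)&(X[...,0]>xr[0])&(X[...,0]<xr[1])&(X[...,1]>yr[0])&(X[...,1]<yr[1]);P=X[m]
    print(len(P),cv2.minAreaRect(P[:,:2].astype(np.float32)),np.median(P[:,2]),P.min(0),P.max(0))
r(60,90,(410,470),(-240,-160));r(28,40,(410,660),(-270,-110))
E
```

```text
707 ((436.524658203125, -199.4409942626953), (15.607403755187988, 42.825279235839844), 6.411563396453857) 74.12120121682187 [ 426.68710151 -221.45375582   61.20704106] [ 445.85046094 -178.08494443   76.5305829 ]
2089 ((531.5282592773438, -188.70529174804688), (199.69271850585938, 116.09503173828125), 6.853763103485107) 34.00225935368189 [ 429.82432096 -255.9380959    28.00903793] [ 636.43425708 -119.33606112   38.77998608]
```

move_arm:
  commands:
    - [0.3, [0.0015, 0, 0.05], 0]
    - [0.3, [0.0015, 0, 0.1], 0]
    - [0.3, [0.0015, 0, 0.15], 0]
    - [0.3, [0.0015, 0, 0.161], 0]
    - [0.3, [0.0015, 0, 0.161], 0]
  force: 45

```text
clock: 2.5
position: [436.7, -199.0, 39.4]
tcp_rot: [-3.141, -0.0, 1.692]
force: [0.1, 0.0, 0.4]
finger_gap: 60.9
grasp_force: 0.0
```

move_arm:
  commands:
    - [1.0, [0, 0, 0], 0]
    - [1.0, [0, 0, 0], 0]
    - [1.0, [0, 0, 0], 0]
    - [1.0, [0, 0, 0], 0]
    - [1.0, [0, 0, 0], 0]

```text
clock: 3.12
position: [436.9, -198.4, 39.2]
tcp_rot: [3.141, 0.0, 1.693]
force: [0.3, -0.1, -0.0]
finger_gap: 18.9
grasp_force: 0.0
```

move_arm:
  commands:
    - [1.0, [0, 0, -0.01], 0]
    - [1.0, [0, 0, -0.02], 0]
    - [1.0, [0, 0, -0.03], 0]
    - [1.0, [0, 0, -0.03], 0]
    - [1.0, [0, 0, -0.03], 0]

```text
clock: 3.75
position: [436.7, -198.4, 69.0]
tcp_rot: [-3.141, -0.0, 1.693]
force: [0.1, 0.4, -3.2]
finger_gap: 14.2
grasp_force: 44.6
```

```bash
python3 - <<'E'
from h import *
s=robot.observe();print(s['position'],np.degrees(s['tcp_rot']),s['finger_gap'],s['grasp_force'],s['force'])
f=grab('wrist','w2');X=cloud(f)
a=X[...,2];
m=(X[...,0]>450)&(X[...,0]<640)&(X[...,1]>-240)&(X[...,1]<-140)&(a<60);P=X[m]
A=np.c_[P[:,:2],np.ones(len(P))];c=np.linalg.lstsq(A,P[:,2],rcond=None)[0];print(np.degrees(c[:2]),c@[535,-189,1],np.median(P[:,2]))
from plan import *
plan((437,-198.5,69,97),[(520,-322,69,135),(560,-322,69,172),(585.2,-154.2,60,172)])
E
```

```text
[ 436.70828641 -198.37803309   68.99545459] [-1.79993878e+02 -3.47204386e-03  9.70103198e+01] 14.18877013181792 44.61058542598039 [ 0.06451392  0.44985533 -3.19253637]
[-0.4168656  -5.24425419] 29.810768719161345 27.8950408714322
(520, -322, 69, 135) shift [-0.1327, 0.0673, -0.0] turn -0.6632 rows>= 3.6
(560, -322, 69, 172) shift [-0.0283, 0.0283, 0.0] turn -0.6458 rows>= 3.5
(585.2, -154.2, 60, 172) shift [-0.0016, 0.1697, 0.009] turn -0.0 rows>= 2.7
```

```bash
python3 - <<'E'
from h import *
f=load('w2');X=cloud(f)
for x in range(450,640,30):
    print(x,[(lambda q:round(float(np.nanmedian(q)),1) if len(q) else None)(X[...,2][(abs(X[...,0]-x)<5)&(abs(X[...,1]-y)<5)]) for y in range(-250,-120,15)])
cv2.imwrite('pics/w2.png',f['image'][:,:,::-1])
E
```

```text
450 [55.9, None, 100.5, 117.5, 89.9, 177.4, 158.6, 45.4, -0.5]
480 [None, None, None, 29.4, 28.8, 181.0, 154.6, 28.8, -0.5]
510 [None, None, None, 158.3, 28.6, 147.1, 145.5, 28.2, 0.5]
540 [None, None, None, 27.8, 27.8, 27.8, 27.7, 27.7, 37.7]
570 [None, 42.9, None, 27.4, 27.4, 27.2, 27.3, 27.2, 44.1]
600 [None, 36.6, None, 26.7, 26.9, 26.8, 26.9, 26.8, 26.8]
630 [None, None, None, None, 25.6, 28.3, 25.8, None, None]
```

View pics/w2.png

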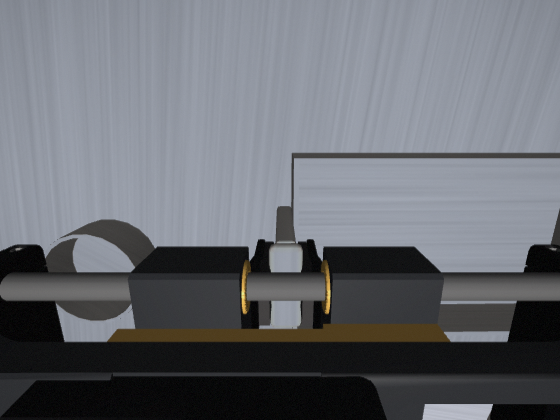

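move_arm:
  commands:
    - [1.0, [-0.0265, 0.0135, 0], -0.1326]
    - [1.0, [-0.053, 0.027, 0], -0.265]
    - [1.0, [-0.08, 0.0404, 0], -0.398]
    - [1.0, [-0.106, 0.054, 0], -0.53]
    - [1.0, [-0.1327, 0.0673, 0], -0.6632]

```text
clock: 4.42
position: [520.0, -322.5, 68.2]
tcp_rot: [-3.141, -0.001, 2.361]
force: [0.7, -0.9, -3.2]
finger_gap: 13.6
grasp_force: 44.6
```

move_arm:
  commands:
    - [1.0, [-0.0057, 0.0057, 0], -0.129]
    - [1.0, [-0.0113, 0.0113, 0], -0.258]
    - [1.0, [-0.017, 0.017, 0], -0.387]
    - [1.0, [-0.0226, 0.0226, 0], -0.517]
    - [1.0, [-0.0283, 0.0283, 0], -0.6458]

```text
clock: 5.05
position: [559.8, -321.8, 68.1]
tcp_rot: [3.141, -0.001, 3.006]
force: [0.1, -0.2, -3.1]
finger_gap: 14.0
grasp_force: 44.6
```

move_arm:
  commands:
    - [1.0, [0, 0, 0.009], 0]
    - [1.0, [0, 0.01, 0.015], 0]
    - [1.0, [0, 0.025, 0.015], 0]
    - [1.0, [0, 0.025, 0.015], 0]
    - [1.0, [0, 0.025, 0.015], 0]

```text
clock: 5.68
position: [562.9, -296.7, 53.4]
tcp_rot: [3.141, -0.001, 3.002]
force: [0.2, 0.1, -2.8]
finger_gap: 13.8
grasp_force: 44.4
```

```bash
python3 - <<'E'
from h import *
s=robot.observe();print(s['position'],np.degrees(s['tcp_rot']),s['finger_gap'],s['grasp_force'],s['force'])
f=grab('wrist','w3');X=cloud(f)
b=grab('top','top2')
a=cv2.resize(np.hstack([f['image'],b['image']])[:,:,::-1],(800,300));cv2.imwrite('pics/c3.png',a)
E
```

```text
[ 562.85456158 -296.68164351   53.38298654] [ 1.79975292e+02 -6.03101294e-02  1.72000630e+02] 13.818280047639552 44.36252753745066 [ 0.16479314  0.14131619 -2.76781699]
```

View pics/c3.png

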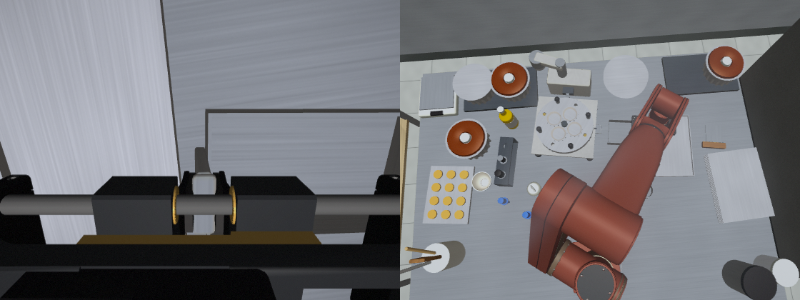

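move_arm:
  commands:
    - [1.0, [0, 0.036, 0], 0]
    - [1.0, [-0.001, 0.072, 0], 0]
    - [1.0, [-0.0016, 0.108, 0], 0]
    - [1.0, [-0.0016, 0.1446, 0], 0]
    - [1.0, [-0.0016, 0.1446, 0], 0]

```text
clock: 6.4
position: [585.0, -151.9, 53.8]
tcp_rot: [3.141, -0.001, 3.005]
force: [-0.8, 0.1, -2.9]
finger_gap: 13.4
grasp_force: 44.4
```

move_arm:
  commands:
    - [1.0, [0, 0, 0.005], 0]
    - [1.0, [0, 0, 0.009], 0]
    - [1.0, [0, 0, 0.011], 0]
    - [1.0, [0, 0, 0.012], 0]
    - [1.0, [0, 0, 0.012], 0]

```text
clock: 7.02
position: [585.3, -154.8, 42.4]
tcp_rot: [-3.141, 0.001, 3.001]
force: [-0.5, -3.7, 1.8]
finger_gap: 13.8
grasp_force: 45.0
```

```bash
python3 - <<'E'
from h import *
s=robot.observe();print(s['position'],np.degrees(s['tcp_rot']),s['finger_gap'],s['grasp_force'],s['force'])
b=grab('top','top3')
a=cv2.resize(b['image'][90:250,170:390,::-1],(800,582),interpolation=cv2.INTER_CUBIC);cv2.imwrite('pics/c4.png',a)
E
```

```text
[ 585.31415677 -154.82563318   42.40959694] [-1.79987014e+02  4.68238571e-02  1.71967666e+02] 13.779651315270074 45.0400373339653 [-0.53096459 -3.73585854  1.81825563]
```

View pics/c4.png

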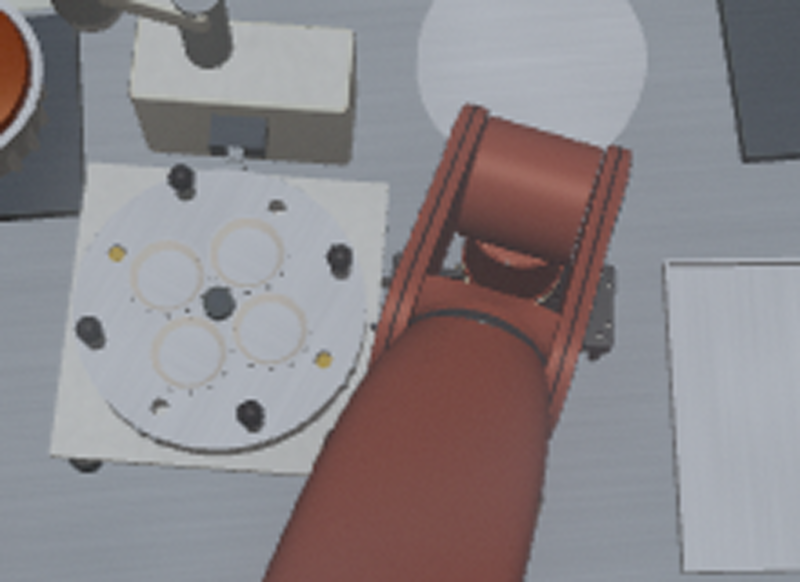

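move_arm:
  commands:
    - [0.4, [0, 0, 0], 0]
    - [0.4, [0, 0, 0], 0]
    - [0.4, [0, 0, 0], 0]
    - [0.4, [0, 0, 0], 0]
    - [0.4, [0, 0, 0], 0]

```text
clock: 7.7
position: [585.0, -154.1, 42.0]
tcp_rot: [3.142, -0.0, 3.002]
force: [-0.3, -0.4, 1.4]
finger_gap: 50.8
grasp_force: 0.0
```

move_arm:
  commands:
    - [0.4, [0, 0, -0.02], 0]
    - [0.4, [0, 0, -0.06], 0]
    - [0.4, [0, 0, -0.11], 0]
    - [0.4, [0, 0, -0.158], 0]
    - [0.4, [0, 0, -0.158], 0]

```text
clock: 8.32
position: [588.4, -155.6, 207.7]
tcp_rot: [-3.139, 0.011, 3.002]
force: [0.3, -0.0, -0.2]
finger_gap: 52.3
grasp_force: 0.0
```

```bash
python3 - <<'E'
from h import *
s=robot.observe();print(s['position'],np.degrees(s['tcp_rot']),s['finger_gap'],s['grasp_force'],s['force'])
f=grab('wrist','w4');X=cloud(f)
def r(zl,zh,xr,yr):
    m=(X[...,2]>zl)&(X[...,2]<zh)&(X[...,0]>xr[0])&(X[...,0]<xr[1])&(X[...,1]>yr[0])&(X[...,1]<yr[1]);P=X[m]
    print(len(P),cv2.minAreaRect(P[:,:2].astype(np.float32)),np.median(P[:,2]),P.min(0),P.max(0))
r(60,90,(550,620),(-180,-130));r(28,40,(500,680),(-190,-80))
cv2.imwrite('pics/w4.png',f['image'][:,:,::-1])
E
```

```text
[ 588.36571495 -155.56352994  207.70916213] [-179.83466557    0.65593371  172.01124079] 52.25354122108928 0.0 [ 0.30813486 -0.01433148 -0.20193544]
690 ((586.4398193359375, -155.2790069580078), (15.37238597869873, 43.6849479675293), 82.5242919921875) 74.25092416251141 [ 564.55321117 -165.46326314   60.37243062] [ 608.20707654 -145.14064525   76.64319688]
599 ((593.2056884765625, -118.67085266113281), (77.70809173583984, 125.3603515625), 89.67317199707031) 34.18443936754289 [ 530.40206987 -157.81553983   28.05045676] [656.10067721 -80.01704548  37.29023953]
```

View pics/w4.png

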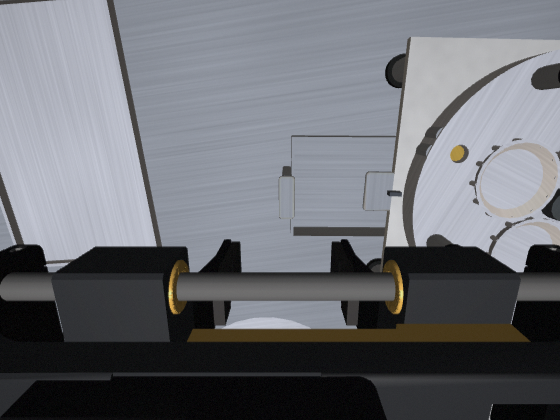

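```bash
python3 - <<'E'
from h import *
from plan import *
f=load('w4');print(at(f,395,193,72),at(f,459,154,98))
c=np.array([620.4,88.2])
def P(a,r=112):return (c+r*np.array([np.cos(np.radians(a)),np.sin(np.radians(a))])).round(1).tolist()
p=P(-168.2)
plan((585.2,-154.1,200,172),[(*p,200,172),(*p,110,172)])
for a in (5,10,15,20,25): plan((*p,110,172),[(*P(-168.2+a),110,172)])
E
```

```text
[597.25878174 -47.23337222  72.        ] [562.38070814   1.15851212  98.        ]
(510.8, 65.3, 200, 172) shift [0.1042, 0.2069, -0.0] turn -0.0 rows>= 3.7
(510.8, 65.3, 110, 172) shift [0.0, 0.0, 0.09] turn -0.0 rows>= 1.4
(513.2, 55.8, 110, 172) shift [-0.0037, -0.0091, -0.0] turn -0.0 rows>= 0.2
(516.4, 46.6, 110, 172) shift [-0.0081, -0.0177, -0.0] turn -0.0 rows>= 0.3
(520.4, 37.7, 110, 172) shift [-0.0133, -0.026, -0.0] turn -0.0 rows>= 0.5
(525.2, 29.2, 110, 172) shift [-0.0193, -0.0337, -0.0] turn -0.0 rows>= 0.6
(530.7, 21.1, 110, 172) shift [-0.0259, -0.041, -0.0] turn -0.0 rows>= 0.8
```

move_arm:
  commands:
    - [0.4, [0.026, 0.052, 0], 0]
    - [0.4, [0.052, 0.104, 0], 0]
    - [0.4, [0.078, 0.155, 0], 0]
    - [0.4, [0.1042, 0.2069, 0], 0]
    - [0.4, [0.1042, 0.2069, 0], 0]
  force: 15

```text
clock: 9.0
position: [508.4, 68.5, 199.1]
tcp_rot: [3.141, -0.003, 3.007]
force: [-0.5, -0.4, -0.1]
finger_gap: 52.4
grasp_force: 0.0
```

```bash
python3 - <<'E'
from h import *
s=robot.observe();print(s['position'],np.degrees(s['tcp_rot']),s['finger_gap'])
f=grab('wrist','w5');X=cloud(f)
m=(X[...,2]>125)&(X[...,2]<150)&(abs(X[...,0]-511)<30)&(abs(X[...,1]-65)<30);P=X[m];print(len(P),P.mean(0),P.min(0),P.max(0))
E
```

```text
[508.36447116  68.49413252 199.05094604] [ 1.79965420e+02 -1.49523993e-01  1.72297674e+02] 52.41784480225256
663 [506.75864393  65.45099999 140.93539474] [497.58583556  54.04108823 130.54912555] [519.59826651  76.33535787 146.09972169]
```

move_arm:
  commands:
    - [0.4, [0, 0, 0.04], 0]
    - [0.4, [0, 0, 0.08], 0]
    - [0.4, [0, 0, 0.09], 0]
    - [0.9, [0, 0, 0.09], 0]
    - [0.9, [0, 0, 0.09], 0]
  force: 15

```text
clock: 9.68
position: [512.0, 64.7, 111.8]
tcp_rot: [3.141, 0.003, 3.002]
force: [-0.2, -0.8, -0.5]
finger_gap: 39.5
grasp_force: 0.0
```

move_arm:
  commands:
    - [0.9, [0, 0, 0], 0]
    - [0.9, [0, 0, 0], 0]
    - [0.9, [0, 0, 0], 0]
    - [0.9, [0, 0, 0], 0]
    - [0.9, [0, 0, 0], 0]

```text
clock: 10.3
position: [511.4, 65.2, 111.1]
tcp_rot: [3.141, 0.002, 3.002]
force: [0.8, -0.3, 1.8]
finger_gap: 22.6
grasp_force: 1.3
```

move_arm:
  commands:
    - [0.9, [-0.0037, -0.0091, 0], 0]
    - [0.9, [-0.0081, -0.0177, 0], 0]
    - [0.9, [-0.0133, -0.026, 0], 0]
    - [0.9, [-0.0193, -0.0337, 0], 0]
    - [0.9, [-0.0259, -0.041, 0], 0]

```text
clock: 10.92
position: [530.0, 20.9, 109.6]
tcp_rot: [3.141, -0.002, 3.002]
force: [-3.5, 9.0, 3.9]
finger_gap: 21.1
grasp_force: 14.6
```

move_arm:
  commands:
    - [0.9, [0, 0, 0], 0]
    - [0.9, [0, 0, 0], 0]
    - [0.9, [0, 0, 0], 0]
    - [0.9, [0, 0, 0], 0]
    - [0.9, [0, 0, 0], 0]

```text
clock: 11.55
position: [529.9, 20.9, 109.7]
tcp_rot: [-3.141, -0.001, 3.002]
force: [-2.3, 2.1, -0.7]
finger_gap: 21.0
grasp_force: 15.0
```

move_arm:
  commands:
    - [0.4, [0, 0, 0], 0]
    - [0.4, [0, 0, 0], 0]
    - [0.4, [0, 0, 0], 0]
    - [0.4, [0, 0, -0.05], 0]
    - [0.4, [0, 0, -0.1], 0]

```text
clock: 12.18
position: [530.1, 20.9, 210.8]
tcp_rot: [-3.141, -0.001, 3.002]
force: [0.0, 0.7, -0.0]
finger_gap: 51.5
grasp_force: 0.0
```

move_arm:
  commands:
    - [0.4, [0.0105, 0.037, 0], 0]
    - [0.4, [0.0211, 0.0746, 0], 0]
    - [0.4, [0.0317, 0.1119, 0], 0]
    - [0.4, [0.0422, 0.1492, 0], 0]
    - [0.4, [0.0528, 0.1865, 0], 0]

```text
clock: 12.8
position: [504.2, 214.2, 210.4]
tcp_rot: [3.141, 0.001, 3.002]
force: [0.9, 0.2, -0.5]
finger_gap: 52.4
grasp_force: 0.0
```

move_arm:
  commands:
    - [0.4, [0.0105, 0.037, 0], 0]
    - [0.4, [0.0211, 0.0746, 0], 0]
    - [0.4, [0.0317, 0.1119, 0], 0]
    - [0.4, [0.0422, 0.1492, 0], 0]
    - [0.4, [0.0422, 0.1492, 0], 0]

```text
clock: 13.42
position: [482.5, 368.9, 210.0]
tcp_rot: [3.141, 0.0, 3.005]
force: [0.2, -0.1, -1.7]
finger_gap: 51.9
grasp_force: 0.0
```

```bash
python3 - <<'E'
from h import *
s=robot.observe();print(s['position'],np.degrees(s['tcp_rot']),s['finger_gap'])
f=grab('wrist','w6');X=cloud(f)
b=grab('top','top4')
m=(X[...,2]>128)&(X[...,2]<140)&(abs(X[...,0]-483)<25)&(abs(X[...,1]-366)<25);P=X[m];print(len(P),P.mean(0),P.min(0),P.max(0))
a=np.hstack([cv2.resize(b['image'][115:235,170:300,::-1],(455,420),interpolation=cv2.INTER_CUBIC),f['image'][:,100:445,::-1]])
cv2.imwrite('pics/c5.png',a);print(a.shape)
E
```

```text
[482.54394917 368.85381497 210.01767375] [1.79961983e+02 1.02920286e-02 1.72192325e+02] 51.86536399526383
724 [479.77519834 368.41056078 131.40423044] [467.49866789 355.61189749 128.36565561] [493.00252386 380.84148494 133.32490485]
(420, 800, 3)
```

View pics/c5.png

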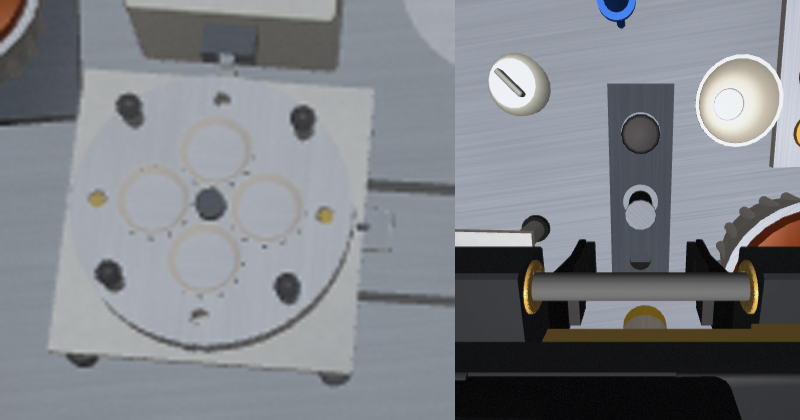

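move_arm:
  commands:
    - [0.4, [0.002, 0.001, 0.03], 0]
    - [0.4, [0.002, 0.001, 0.06], 0]
    - [0.4, [0.002, 0.001, 0.09], 0]
    - [0.4, [0.002, 0.001, 0.115], 0]
    - [0.4, [0.002, 0.001, 0.1215], 0]
  force: 55

```text
clock: 14.15
position: [480.6, 365.8, 86.6]
tcp_rot: [-3.139, -0.003, 3.001]
force: [-0.3, 0.2, 0.5]
finger_gap: 52.2
grasp_force: 0.0
```

move_arm:
  commands:
    - [0.9, [0, 0, 0], 0]
    - [0.9, [0, 0, 0], 0]
    - [0.9, [0, 0, 0], 0]
    - [0.9, [0, 0, 0], 0]
    - [0.9, [0, 0, 0], 0]

```text
clock: 14.78
position: [481.9, 368.4, 89.6]
tcp_rot: [3.14, 0.001, 3.002]
force: [0.7, 0.6, 4.1]
finger_gap: 23.2
grasp_force: 55.1
```

move_arm:
  commands:
    - [0.9, [0, 0, 0], 0]
    - [0.9, [0, 0, 0], 0]
    - [0.9, [0, 0, 0], 0]

```text
clock: 15.15
position: [482.0, 368.4, 89.6]
tcp_rot: [3.14, 0.001, 3.002]
force: [0.5, -0.2, 6.2]
finger_gap: 22.8
grasp_force: 55.1
```

move_arm:
  commands:
    - [0.9, [0, 0, -0.02], 0]
    - [0.9, [0, 0, -0.04], 0]
    - [0.9, [0, 0, -0.08], 0]
    - [0.9, [0, 0, -0.12], 0]
    - [0.9, [0, 0, -0.14], 0]

```text
clock: 15.78
position: [482.4, 368.5, 232.6]
tcp_rot: [3.139, 0.004, 3.002]
force: [-0.2, -0.9, -1.9]
finger_gap: 23.0
grasp_force: 55.5
```

```bash
python3 - <<'E'
from h import *
from plan import *
s=robot.observe();print(s['position'],np.degrees(s['tcp_rot']),s['finger_gap'],s['grasp_force'],s['force'])
f=load('top4')
for n,(u,v,z) in dict(pinA=(325,215,98),pinB=(98,198,98),hC=(223,99,98),hD=(199,316,98),P1=(131,105,142),P2=(303,115,142),P3=(288,283,142),P4=(107,268,142),ptr=(362,226,72)).items():
    p=at(f,170+u/3.5,115+v/3.5,z);d=p-[620.4,88.2,0];print(n,p.round(1)[:2],np.hypot(*d[:2]).round(1),np.degrees(np.arctan2(d[1],d[0])).round(1))
E
```

```text
[482.41305091 368.48011576 232.5588683 ] [179.82814374   0.22248944 172.0088144 ] 22.995798827963842 55.51816793857142 [-0.22836921 -0.93308358 -1.93079679]
pinA [604.3 -16.6] 106.1 -98.7
pinB [638.2 190.7] 104.0 80.2
hC [726.3  69.9] 107.4 -9.8
hD [518.3 104.2] 103.4 171.1
P1 [708.4 150. ] 107.5 35.1
P2 [685.8  -4.2] 113.3 -54.7
P3 [530.   20.4] 113.0 -143.1
P4 [556.9 177.9] 109.9 125.3
ptr [599.3 -50.3] 140.1 -98.7
```

move_arm:
  commands:
    - [0.9, [-0.0174, -0.0364, -0.012], 0]
    - [0.9, [-0.0349, -0.0728, -0.012], 0]
    - [0.9, [-0.0523, -0.1093, -0.012], 0]
    - [0.9, [-0.0698, -0.1457, -0.012], 0]
    - [0.9, [-0.0872, -0.1821, -0.012], 0]

```text
clock: 16.4
position: [542.2, 174.0, 240.2]
tcp_rot: [-3.141, -0.001, 3.002]
force: [-0.1, -0.1, -1.9]
finger_gap: 22.9
grasp_force: 55.5
```

move_arm:
  commands:
    - [0.9, [-0.0218, -0.0455, 0], 0]
    - [0.9, [-0.0436, -0.091, 0], 0]
    - [0.9, [-0.0654, -0.1366, 0], 0]
    - [0.9, [-0.0872, -0.1821, 0], 0]
    - [0.9, [-0.0872, -0.1821, 0], 0]

```text
clock: 17.02
position: [603.5, -20.6, 239.9]
tcp_rot: [-3.141, -0.001, 2.997]
force: [-0.6, 1.8, -1.6]
finger_gap: 23.5
grasp_force: 55.5
```

move_arm:
  commands:
    - [0.9, [0, 0, 0.02], 0]
    - [0.9, [0, 0, 0.035], 0]
    - [0.9, [0, 0, 0.045], 0]
    - [0.9, [0, 0, 0.045], 0]
    - [0.9, [0, 0, 0.045], 0]

```text
clock: 17.65
position: [603.7, -16.7, 196.0]
tcp_rot: [-3.142, 0.001, 3.003]
force: [0.8, 0.7, -1.4]
finger_gap: 23.2
grasp_force: 55.5
```

```bash
python3 - <<'E'
from h import *
s=robot.observe();print(s['position'],np.degrees(s['tcp_rot']),s['finger_gap'],s['grasp_force'],s['force'])
f=grab('wrist','w7')
cv2.imwrite('pics/c6.png',cv2.resize(f['image'][150:300,180:380,::-1],(800,600),interpolation=cv2.INTER_CUBIC))
E
```

```text
[603.65643913 -16.69042697 195.99739497] [-1.79999914e+02  4.21283765e-02  1.72043494e+02] 23.17517337919855 55.497839748859406 [ 0.84782214  0.66156411 -1.35570097]
```

View pics/c6.png

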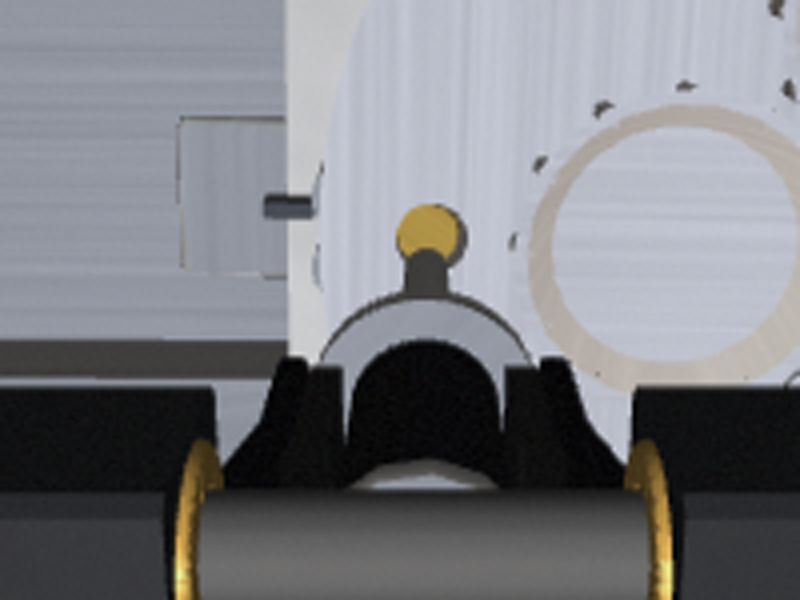

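```bash
python3 - <<'E'
from h import *
f=load('w7')
px=lambda u,v:(180+(u+.5)/4-.5,150+(v+.5)/4-.5)
a=np.radians(172);tx=np.array([np.cos(a),np.sin(a),0]);ty=np.array([np.sin(a),-np.cos(a),0])
for zt in (119,121,123):
    t=at(f,*px(426,249),zt)-4.5*tx; print('tip',t.round(1))
p=at(f,*px(428,236),98);print('pin',p.round(1),'diff tool x,y',(p-t)@tx,(p-t)@ty)
print('hole',at(f,*px(434,236),100), 'ptr',at(f,*px(264,207),71),at(f,*px(312,207),71))
q=px(428,236);t=at(f,*px(426,249),121)-4.5*tx
for n,(u,v) in dict(top=(428,205),bot=(428,267),l=(397,236),r=(460,236)).items(): print(n,at(f,*px(u,v),98).round(1))
X=cloud(f);u,v=map(int,map(round,px(428,225)));print(X[v-3:v+3,u-3:u+3,2].round(1)); u,v=map(int,map(round,px(426,262)));print(X[v-2:v+3,u-2:u+3,2].round(0))
E
```

```text
tip [603.1 -16.6 119. ]
tip [602.6 -16.5 121. ]
tip [602.  -16.5 123. ]
pin [601.8 -15.9  98. ] diff tool x,y 0.24696603784176524 0.5146860682056875
hole [601.44959298 -14.54929947 100.        ] ptr [596.51827104 -55.27357398  71.        ] [598.13494083 -43.73210266  71.        ]
top [594.8 -14.9  98. ]
bot [608.9 -16.9  98. ]
l [600.9 -22.7  98. ]
r [602.8  -8.9  98. ]
[[95.2 95.3 96.4 95.4 95.8 95.7]
 [95.8 96.7 95.7 95.6 94.9 96.3]
 [94.3 95.9 94.9 96.2 96.3 96. ]
 [95.4 95.8 95.4 95.9 96.8 96.3]
 [95.2 95.7 96.  95.4 94.8 95.5]
 [95.9 96.4 95.5 95.8 95.4 95. ]]
[[123. 125. 124. 125. 124.]
 [125. 127. 126. 127. 128.]
 [129. 130. 130. 130. 131.]
 [132. 132. 134. 132. 134.]
 [136. 135. 135. 134. 135.]]
```

```bash
cat > tray.py <<'E'
from h import *
def tab(X,nm):
    m=(X[...,2]>66)&(X[...,2]<82)&(X[...,0]>500)&(X[...,0]<680)&(X[...,1]>-230)&(X[...,1]<-75);P=X[m]
    if len(P)<10: print(nm,'none',len(P));return
    r=cv2.minAreaRect(P[:,:2].astype(np.float32)); print(nm,len(P),np.median(P,0).round(1),np.round(r[0],1),np.round(r[1],1),round(r[2],1))
def rim(X,nm):
    m=(X[...,2]>28)&(X[...,2]<40)&(X[...,0]>480)&(X[...,0]<700)&(X[...,1]>-230)&(X[...,1]<-75);P=X[m]
    if len(P)>10: r=cv2.minAreaRect(P[:,:2].astype(np.float32)); print(nm,'rim',len(P),np.round(r[0],1),np.round(r[1],1),round(r[2],1))
if __name__=='__main__':
    for n in('wrist','top','side'):
        f=grab(n);X=cloud(f);tab(X,n);rim(X,n)
E
python3 tray.py
```

```text
wrist 805 [ 586.7 -153.1   73.9] [ 590.2 -118.4] [89.6 43.2] 83.7
wrist rim 1073 [ 593.2 -113.8] [ 84.3 122.7] 86.7
top 67 [ 589.6 -154.9   76.2] [ 590.4 -119.6] [89.6 41.4] 86.6
top rim 75 [ 587.8 -132.8] [ 61.1 129. ] 64.5
side 67 [ 586.8 -151.    74.8] [ 595.9 -120.8] [91.2 43.6] 68.9
side rim 143 [ 589.4 -127.4] [ 66.9 122.8] 74.5
```

move_arm:
  commands:
    - [0.9, [0.0008, 0.0005, 0.004], 0]
    - [0.9, [0.0008, 0.0005, 0.01], 0]
    - [0.9, [0.0008, 0.0005, 0.016], 0]
    - [0.9, [0.0008, 0.0005, 0.02], 0]
    - [0.9, [0.0008, 0.0005, 0.024], 0]
  force: 60

```text
clock: 18.48
position: [602.6, -16.5, 171.1]
tcp_rot: [3.142, -0.0, 3.002]
force: [0.3, 0.3, 0.6]
finger_gap: 23.2
grasp_force: 60.2
```

move_arm:
  commands:
    - [0.9, [0, 0, 0.003], 0]
    - [0.9, [0, 0, 0.006], 0]
    - [0.9, [0, 0, 0.008], 0]
    - [0.9, [0, 0, 0.01], 0]
    - [0.9, [0, 0, 0.01], 0]

```text
clock: 19.1
position: [602.7, -16.4, 161.7]
tcp_rot: [3.142, 0.0, 3.002]
force: [0.1, -0.5, 1.5]
finger_gap: 23.0
grasp_force: 60.3
```

move_arm:
  commands:
    - [0.9, [0, 0, 0.003], 0]
    - [0.9, [0, 0, 0.005], 0]
    - [0.9, [0, 0, 0.007], 0]
    - [0.9, [0, 0, 0.009], 0]
    - [0.9, [0, 0, 0.009], 0]

```text
clock: 19.73
position: [601.9, -16.3, 151.4]
tcp_rot: [3.142, -0.002, 3.002]
force: [-0.9, -0.1, -1.4]
finger_gap: 22.7
grasp_force: 60.6
```

```bash
python3 - <<'E'
from h import *
s=robot.observe();print(s['position'],np.degrees(s['tcp_rot']),s['finger_gap'],s['grasp_force'],s['force'])
f=grab('wrist','w8');X=cloud(f);u=X[200:225,275:295]
print(np.nanmin(X[195:230,270:300,2]))
E
```

```text
[601.94677543 -16.32502903 151.44021173] [ 1.79997080e+02 -1.07659441e-01  1.72007171e+02] 22.677025180216997 60.61495951842517 [-0.92197148 -0.05901149 -1.38653376]
0.9385755731209429
```

move_arm:
  commands:
    - [0.9, [0, 0, -0.01], 0]
    - [0.9, [0, 0, -0.03], 0]
    - [0.9, [0, 0, -0.06], 0]
    - [0.9, [0, 0, -0.09], 0]
    - [0.9, [0, 0, -0.09], 0]

```text
clock: 20.4
position: [605.0, -16.8, 247.6]
tcp_rot: [-3.141, 0.008, 3.002]
force: [0.0, -0.4, -1.5]
finger_gap: 23.0
grasp_force: 60.6
```

```bash
python3 tray.py; python3 - <<'E'
from h import *
s=robot.observe();print(s['position'],s['finger_gap'],s['force'])
f=grab('wrist','w9')
g=grab('side','s9')
a=np.hstack([cv2.resize(f['image'][120:320,170:400,::-1],(480,420),interpolation=cv2.INTER_CUBIC),cv2.resize(g['image'][160:280,220:310,::-1],(315,420),interpolation=cv2.INTER_CUBIC)])
cv2.imwrite('pics/c7.png',a)
E
```

```text
wrist 587 [ 587.  -153.2   74. ] [ 591.4 -118.1] [89.4 43.1] 82.5
wrist rim 819 [ 593.9 -114.4] [ 83.  124.4] 87.9
top 67 [ 589.1 -154.7   75.8] [ 591.9 -119.3] [89.1 45. ] 84.5
top rim 102 [ 595.5 -118.7] [ 79.1 123.4] 88.3
side 65 [ 584.3 -150.8   74.5] [ 586.5 -118.9] [85.5 43.3] 88.9
side rim 144 [ 586.6 -131.4] [ 64.2 128. ] 69.3
[602.12635786 -16.3512798  241.70478371] 22.793480142038213 [-1.03541605  0.90502035 -2.42658459]
```

View pics/c7.png

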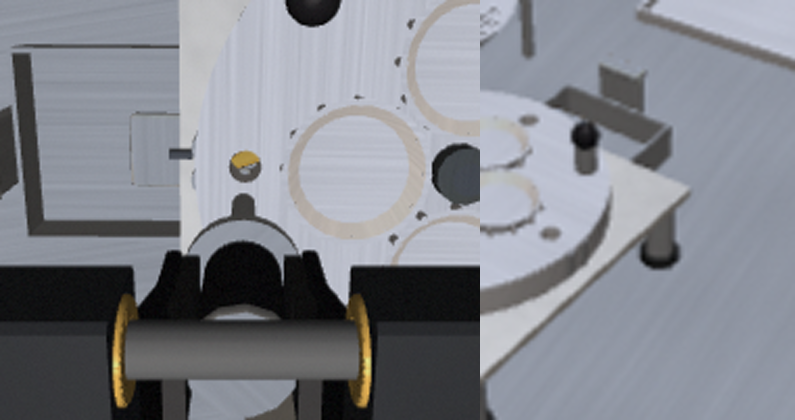

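```bash
python3 - <<'E'
from h import *
f=load('w9');X=cloud(f)
s=480/230
u=int(170+245/s);v=int(120+163/(420/200))
print(u,v);print(X[v-9:v+10,u-9:u+10,2].round(0).astype(int))
E
```

```text
287 197
[[                  99                   99                   98
                   100                   99                  100
                   100                   99                  101
                    98                  100                   99
                   100                   99                   99
                   100                  100                   99
                    99]
 [                 100                  101                   99
                    99                  100                  100
                    99                   99                  100
                    99                  100                   99
                    99                  100                   99
                   100                   99                  100
                   101]
 [                 100                  100                  100
                    99                  100                   99
                   100                   99                   99
                   100                  100                  101
    
[... 6134 characters left out ...]
    95
                    94                   94                   95
                    97                   99                   99
                    99                   98                  101
                    99]
 [                  99                   99                   99
                   100                   99                   99
                   100                   99                   98
                    98                   98                   99
                   100                   98                  100
                    99                   99                   99
                   100]]<stdin>:5: RuntimeWarning: invalid value encountered in cast
```

move_arm:
  commands:
    - [0.9, [0.0172, 0.0364, 0], 0]
    - [0.9, [0.0345, 0.0729, 0], 0]
    - [0.9, [0.0517, 0.1093, 0], 0]
    - [0.9, [0.069, 0.1458, 0], 0]
    - [0.9, [0.0862, 0.1822, 0], 0]

```text
clock: 21.28
position: [541.4, 177.0, 241.1]
tcp_rot: [-3.141, -0.002, 3.002]
force: [0.4, 0.5, -1.8]
finger_gap: 23.0
grasp_force: 60.6
```

move_arm:
  commands:
    - [0.9, [0.0215, 0.0455, 0], 0]
    - [0.9, [0.0431, 0.0911, 0], 0]
    - [0.9, [0.0646, 0.1366, 0], 0]
    - [0.9, [0.0862, 0.1822, 0], 0]
    - [0.9, [0.0862, 0.1822, 0], 0]

```text
clock: 21.9
position: [480.3, 371.2, 240.9]
tcp_rot: [-3.141, -0.003, 3.007]
force: [-0.3, -0.4, -1.9]
finger_gap: 23.2
grasp_force: 60.6
```

move_arm:
  commands:
    - [0.9, [0, 0, 0.03], 0]
    - [0.9, [0, 0, 0.055], 0]
    - [0.9, [0, 0, 0.065], 0]
    - [0.9, [0, 0, 0.065], 0]
    - [0.9, [0, 0, 0.065], 0]

```text
clock: 22.52
position: [483.4, 368.4, 178.8]
tcp_rot: [3.141, 0.001, 3.002]
force: [0.2, 0.6, -1.6]
finger_gap: 22.9
grasp_force: 60.6
```

```bash
python3 tray.py | grep top; python3 - <<'E'
from h import *
s=robot.observe();print(s['position'],np.degrees(s['tcp_rot']),s['finger_gap'],s['grasp_force'],s['force'])
f=grab('wrist','w10')
cv2.imwrite('pics/c8.png',cv2.resize(f['image'][120:270,180:380,::-1],(800,600),interpolation=cv2.INTER_CUBIC))
E
```

```text
top 68 [ 589.9 -154.9   75.9] [ 591.4 -119. ] [88.9 42.4] 84.2
top rim 99 [ 595.1 -117.2] [ 81.2 123.6] 89.2
[483.28872778 368.66110937 178.84053824] [1.79927765e+02 9.57879635e-02 1.72001249e+02] 22.931541266928228 60.63220182317309 [ 0.66487543  0.45503678 -1.9452102 ]
```

View pics/c8.png

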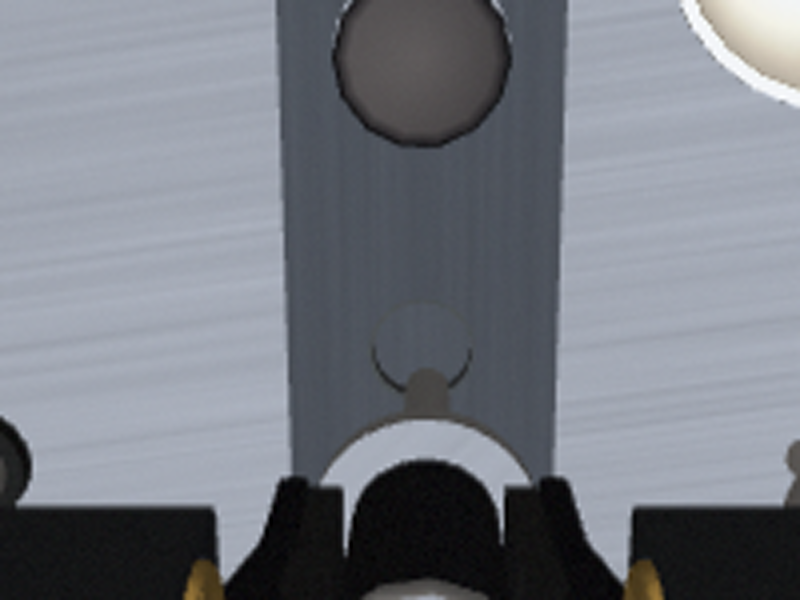

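```bash
python3 - <<'E'
from h import *
f=load('w10')
px=lambda u,v:(180+(u+.5)/4-.5,120+(v+.5)/4-.5)
a=np.radians(172);tx=np.array([np.cos(a),np.sin(a),0]);ty=np.array([np.sin(a),-np.cos(a),0])
h=at(f,*px(421,349),80);t=at(f,*px(427,367),104)-4.5*tx
print(h,t,(h-t)@tx,(h-t)@ty,at(f,*px(421,300),80),at(f,*px(421,398),80))
E
```

```text
[479.98081126 368.19654395  80.        ] [481.84783005 369.16152393 104.        ] 1.71454983784766 -1.2154276525207517 [468.9515134  369.75400355  80.        ] [491.26367324 366.60327828  80.        ]
```

move_arm:
  commands:
    - [0.9, [0.0017, -0.0012, 0.01], 0]
    - [0.9, [0.0017, -0.0012, 0.03], 0]
    - [0.9, [0.0017, -0.0012, 0.055], 0]
    - [0.9, [0.0017, -0.0012, 0.078], 0]
    - [0.9, [0.0017, -0.0012, 0.087], 0]

```text
clock: 23.35
position: [479.4, 366.7, 89.4]
tcp_rot: [-3.139, -0.003, 3.002]
force: [-11.1, -7.8, 34.9]
finger_gap: 23.0
grasp_force: 60.0
```

move_arm:
  commands:
    - [0.9, [0, 0, 0], 0]
    - [0.9, [0, 0, 0], 0]

```text
clock: 23.6
position: [480.5, 367.3, 90.0]
tcp_rot: [-3.141, -0.0, 3.002]
force: [0.4, 0.1, -1.3]
finger_gap: 23.0
grasp_force: 61.0
```

```bash
python3 - <<'E'
from plan import *
c=np.array([621,87.5])
def P(a,r=112):return (c+r*np.array([np.cos(np.radians(a)),np.sin(np.radians(a))])).round(1).tolist()
p=P(125.8)
plan((479.6,368.8,200,172),[(*p,200,172)])
for k in range(0,100,30):
  for a in (6,12,18,24,30): plan((*P(125.8+k),110,172),[(*P(125.8+k+a),110,172)])
E
```

```text
(555.5, 178.3, 200, 172) shift [-0.1017, -0.1781, -0.0] turn -0.0 rows>= 3.3
(546.3, 171.0, 110, 172) shift [0.0081, -0.0085, -0.0] turn -0.0 rows>= 0.2
(538.0, 162.7, 110, 172) shift [0.0152, -0.0179, -0.0] turn -0.0 rows>= 0.4
(530.6, 153.6, 110, 172) shift [0.0212, -0.0279, -0.0] turn -0.0 rows>= 0.6
(524.2, 143.8, 110, 172) shift [0.0262, -0.0385, -0.0] turn -0.0 rows>= 0.7
(518.8, 133.4, 110, 172) shift [0.0301, -0.0496, -0.0] turn -0.0 rows>= 0.9
(514.6, 122.5, 110, 172) shift [0.0026, -0.0114, -0.0] turn -0.0 rows>= 0.2
(511.5, 111.2, 110, 172) shift [0.0041, -0.023, -0.0] turn -0.0 rows>= 0.4
(509.7, 99.6, 110, 172) shift [0.0043, -0.0347, -0.0] turn -0.0 rows>= 0.6
(509.0, 87.9, 110, 172) shift [0.0034, -0.0464, -0.0] turn -0.0 rows>= 0.7
(509.6, 76.2, 110, 172) shift [0.0011, -0.0579, -0.0] turn -0.0 rows>= 0.9
(511.4, 64.6, 110, 172) shift [-0.0034, -0.0112, -0.0] turn -0.0 rows>= 0.2
(514.4, 53.3, 110, 172) shift [-0.0079, -0.022, -0.0] turn -0.0 rows>= 0.4
(518.5, 42.3, 110, 172) shift [-0.0135, -0.0323, -0.0] turn -0.0 rows>= 0.6
(523.8, 31.8, 110, 172) shift [-0.0202, -0.042, -0.0] turn -0.0 rows>= 0.7
(530.2, 22.0, 110, 172) shift [-0.0279, -0.0508, -0.0] turn -0.0 rows>= 0.9
(537.5, 12.8, 110, 172) shift [-0.0085, -0.0081, -0.0] turn -0.0 rows>= 0.2
(545.8, 4.5, 110, 172) shift [-0.0179, -0.0152, -0.0] turn -0.0 rows>= 0.4
(554.9, -2.9, 110, 172) shift [-0.0279, -0.0212, -0.0] turn -0.0 rows>= 0.6
(564.7, -9.3, 110, 172) shift [-0.0385, -0.0262, -0.0] turn -0.0 rows>= 0.7
(575.1, -14.7, 110, 172) shift [-0.0496, -0.0301, -0.0] turn -0.0 rows>= 0.9
```

move_arm:
  commands:
    - [0.45, [0, 0, 0], 0]
    - [0.45, [0, 0, 0], 0]
    - [0.45, [0, 0, 0], 0]
    - [0.45, [0, 0, 0], 0]
    - [0.45, [0, 0, 0], 0]

```text
clock: 24.22
position: [480.8, 367.5, 90.6]
tcp_rot: [3.142, 0.0, 3.002]
force: [0.5, 0.5, 0.4]
finger_gap: 47.5
grasp_force: 0.0
```

move_arm:
  commands:
    - [0.45, [0, 0, -0.01], 0]
    - [0.45, [0, 0, -0.035], 0]
    - [0.45, [0, 0, -0.075], 0]
    - [0.45, [0, 0, -0.11], 0]
    - [0.45, [0, 0, -0.11], 0]
  force: 25

```text
clock: 24.85
position: [482.9, 368.8, 205.6]
tcp_rot: [3.137, 0.006, 3.002]
force: [0.6, 0.6, 0.2]
finger_gap: 48.2
grasp_force: 0.0
```

move_arm:
  commands:
    - [0.45, [-0.0252, -0.0442, 0], 0]
    - [0.45, [-0.0503, -0.0884, 0], 0]
    - [0.45, [-0.0755, -0.1325, 0], 0]
    - [0.45, [-0.1006, -0.1767, 0], 0]
    - [0.45, [-0.1006, -0.1767, 0], 0]

```text
clock: 25.48
position: [556.5, 175.2, 199.8]
tcp_rot: [-3.14, -0.001, 2.997]
force: [-0.8, 0.3, 0.2]
finger_gap: 47.7
grasp_force: 0.0
```

```bash
python3 - <<'E'
from h import *
s=robot.observe();print(s['position'],np.degrees(s['tcp_rot']),s['finger_gap'],s['grasp_force'],s['force'])
f=grab('wrist','w11');X=cloud(f)
m=(X[...,2]>125)&(X[...,2]<150)&(abs(X[...,0]-555)<30)&(abs(X[...,1]-178)<30);P=X[m];print(len(P),P.mean(0),P.min(0),P.max(0))
f=grab('top','top5');X=cloud(f)
m=(X[...,2]>128)&(X[...,2]<140)&(abs(X[...,0]-483)<25)&(abs(X[...,1]-366)<25);P=X[m];print(len(P),P.mean(0),P.min(0),P.max(0))
E
```

```text
[556.48335192 175.15753847 199.82017237] [-1.79935613e+02 -4.08135346e-02  1.71743967e+02] 47.701548165521324 0.0 [-0.78055607  0.34090223  0.16938775]
670 [550.76273194 179.54063339 141.00341699] [541.2691879  168.19887588 129.20771893] [563.4914673  190.57036274 145.96753136]
55 [480.72124963 366.47670617 133.38077424] [468.6868576  354.55694108 128.6797328 ] [492.01104156 379.24963592 137.46169945]
```

move_arm:
  commands:
    - [0.45, [0, 0, 0.04], 0]
    - [0.45, [0, 0, 0.08], 0]
    - [0.45, [0, 0, 0.09], 0]
    - [0.9, [0, 0, 0.09], 0]
    - [0.9, [0, 0, 0.09], 0]
  force: 25

```text
clock: 26.2
position: [557.0, 179.2, 112.6]
tcp_rot: [3.141, 0.003, 3.003]
force: [0.2, 1.2, -0.4]
finger_gap: 35.4
grasp_force: 0.0
```

move_arm:
  commands:
    - [0.9, [0, 0, 0], 0]
    - [0.9, [0, 0, 0], 0]
    - [0.9, [0, 0, 0], 0]
    - [0.9, [0, 0, 0], 0]
    - [0.9, [0, 0, 0], 0]

```text
clock: 26.82
position: [556.9, 179.2, 112.1]
tcp_rot: [3.14, 0.003, 3.002]
force: [-0.0, 4.1, 6.0]
finger_gap: 20.4
grasp_force: 24.8
```

move_arm:
  commands:
    - [0.9, [0.0081, -0.0085, 0], 0]
    - [0.9, [0.0152, -0.0179, 0], 0]
    - [0.9, [0.0212, -0.0279, 0], 0]
    - [0.9, [0.0262, -0.0385, 0], 0]
    - [0.9, [0.0301, -0.0496, 0], 0]

```text
clock: 27.45
position: [518.4, 135.5, 111.6]
tcp_rot: [3.138, -0.001, 3.003]
force: [-3.1, 8.0, 7.2]
finger_gap: 21.0
grasp_force: 24.6
```

move_arm:
  commands:
    - [0.9, [0.0026, -0.0114, 0], 0]
    - [0.9, [0.0041, -0.023, 0], 0]
    - [0.9, [0.0043, -0.0347, 0], 0]
    - [0.9, [0.0034, -0.0464, 0], 0]
    - [0.9, [0.0011, -0.0579, 0], 0]

```text
clock: 28.08
position: [509.5, 77.2, 111.2]
tcp_rot: [3.14, -0.001, 3.003]
force: [-3.0, 7.1, 5.9]
finger_gap: 20.6
grasp_force: 24.5
```

move_arm:
  commands:
    - [0.9, [-0.0034, -0.0112, 0], 0]
    - [0.9, [-0.0079, -0.022, 0], 0]
    - [0.9, [-0.0135, -0.0323, 0], 0]
    - [0.9, [-0.0202, -0.042, 0], 0]
    - [0.9, [-0.0279, -0.0508, 0], 0]

```text
clock: 28.7
position: [530.0, 23.0, 110.9]
tcp_rot: [3.14, -0.002, 3.003]
force: [-0.4, 4.9, 2.3]
finger_gap: 21.0
grasp_force: 24.6
```

move_arm:
  commands:
    - [0.9, [0, 0, 0], 0]
    - [0.9, [0, 0, 0], 0]
    - [0.9, [0, 0, 0], 0]

```text
clock: 29.08
position: [530.1, 22.7, 110.9]
tcp_rot: [3.141, -0.001, 3.002]
force: [-1.8, 2.9, 5.0]
finger_gap: 20.8
grasp_force: 24.4
```

move_arm:
  commands:
    - [0.45, [0, 0, 0], 0]
    - [0.45, [0, 0, 0], 0]
    - [0.45, [0, 0, 0], 0]
    - [0.45, [0, 0, 0], 0]
    - [0.45, [0, 0, -0.05], 0]

```text
clock: 29.7
position: [527.0, 22.4, 156.6]
tcp_rot: [-3.141, -0.01, 3.002]
force: [0.2, -0.4, 0.2]
finger_gap: 47.7
grasp_force: 0.0
```

move_arm:
  commands:
    - [0.45, [0, 0, -0.02], 0]
    - [0.45, [-0.001, 0.053, -0.02], 0]
    - [0.45, [-0.002, 0.106, -0.02], 0]
    - [0.45, [-0.0033, 0.1583, -0.02], 0]
    - [0.45, [-0.0033, 0.1583, -0.02], 0]

```text
clock: 30.32
position: [555.7, 181.6, 180.4]
tcp_rot: [3.141, -0.0, 3.006]
force: [-1.2, -0.7, 0.1]
finger_gap: 48.0
grasp_force: 0.0
```

```bash
python3 - <<'E'
from h import *
s=robot.observe();print(s['position'],np.degrees(s['tcp_rot']),s['finger_gap'],s['grasp_force'],s['force'])
f=grab('wrist','w12');X=cloud(f)
m=(X[...,2]>125)&(X[...,2]<150)&(abs(X[...,0]-555)<30)&(abs(X[...,1]-178)<30);P=X[m];print(len(P),P.mean(0),P.min(0),P.max(0))
E
```

```text
[555.70919516 181.60975125 180.38198408] [ 1.79959256e+02 -2.59521677e-03  1.72248875e+02] 48.00304233274426 0.0 [-1.16838489 -0.66373903  0.05283011]
788 [550.62171288 179.64561381 140.91698698] [541.54947425 167.96743068 130.29888493] [563.49821909 190.59711433 146.48214815]
```

Same post position as before; descend 70 mm, grip and turn again.

move_arm:
  commands:
    - [0.45, [0, 0, 0.03], 0]
    - [0.45, [0, 0, 0.06], 0]
    - [0.45, [0, 0, 0.07], 0]
    - [0.9, [0, 0, 0.07], 0]
    - [0.9, [0, 0, 0.07], 0]
  force: 25

```text
clock: 31.0
position: [556.8, 178.2, 112.0]
tcp_rot: [3.141, 0.002, 3.002]
force: [0.3, 0.3, 0.1]
finger_gap: 34.9
grasp_force: 0.0
```

move_arm:
  commands:
    - [0.9, [0, 0, 0], 0]
    - [0.9, [0, 0, 0], 0]
    - [0.9, [0, 0, 0], 0]
    - [0.9, [0, 0, 0], 0]
    - [0.9, [0, 0, 0], 0]

```text
clock: 31.62
position: [556.7, 179.2, 111.7]
tcp_rot: [3.14, 0.002, 3.002]
force: [0.4, 3.9, 6.3]
finger_gap: 21.1
grasp_force: 24.6
```

move_arm:
  commands:
    - [0.9, [0.0081, -0.0085, 0], 0]
    - [0.9, [0.0152, -0.0179, 0], 0]
    - [0.9, [0.0212, -0.0279, 0], 0]
    - [0.9, [0.0262, -0.0385, 0], 0]
    - [0.9, [0.0301, -0.0496, 0], 0]

```text
clock: 32.25
position: [518.3, 135.5, 111.4]
tcp_rot: [3.139, -0.001, 3.004]
force: [-1.7, 8.2, 7.8]
finger_gap: 21.1
grasp_force: 24.5
```

move_arm:
  commands:
    - [0.9, [0.0026, -0.0114, 0], 0]
    - [0.9, [0.0041, -0.023, 0], 0]
    - [0.9, [0.0043, -0.0347, 0], 0]
    - [0.9, [0.0034, -0.0464, 0], 0]
    - [0.9, [0.0011, -0.0579, 0], 0]

```text
clock: 32.88
position: [509.2, 77.1, 111.0]
tcp_rot: [3.14, -0.002, 3.003]
force: [-3.1, 6.2, 6.5]
finger_gap: 20.8
grasp_force: 24.3
```

move_arm:
  commands:
    - [0.9, [-0.0034, -0.0112, 0], 0]
    - [0.9, [-0.0079, -0.022, 0], 0]
    - [0.9, [-0.0135, -0.0323, 0], 0]
    - [0.9, [-0.0202, -0.042, 0], 0]
    - [0.9, [-0.0279, -0.0508, 0], 0]

```text
clock: 33.5
position: [529.7, 22.9, 110.6]
tcp_rot: [3.14, -0.002, 3.003]
force: [-2.6, 4.4, 3.3]
finger_gap: 20.5
grasp_force: 24.6
```

move_arm:
  commands:
    - [0.9, [0, 0, 0], 0]
    - [0.9, [0, 0, 0], 0]
    - [0.9, [0, 0, 0], 0]

```text
clock: 33.88
position: [529.8, 22.5, 110.6]
tcp_rot: [-3.142, -0.001, 3.002]
force: [-2.0, 3.0, 4.7]
finger_gap: 20.8
grasp_force: 24.5
```

move_arm:
  commands:
    - [0.45, [0, 0, 0], 0]
    - [0.45, [0, 0, 0], 0]
    - [0.45, [0, 0, 0], 0]
    - [0.45, [0, 0, -0.03], 0]
    - [0.45, [0, 0, -0.09], 0]

```text
clock: 34.5
position: [528.1, 22.2, 198.2]
tcp_rot: [-3.141, -0.007, 3.002]
force: [1.6, -1.0, 0.1]
finger_gap: 47.2
grasp_force: 0.0
```

move_arm:
  commands:
    - [0.45, [0.0105, 0.037, 0], 0]
    - [0.45, [0.0211, 0.0746, 0], 0]
    - [0.45, [0.0317, 0.1119, 0], 0]
    - [0.45, [0.0422, 0.1492, 0], 0]
    - [0.45, [0.0528, 0.1865, 0], 0]

```text
clock: 35.12
position: [503.9, 215.2, 200.4]
tcp_rot: [-3.141, 0.0, 3.002]
force: [-0.1, 0.7, 1.2]
finger_gap: 47.9
grasp_force: 0.0
```

```bash
python3 tray.py; python3 - <<'E'
from h import *
s=robot.observe();print(s['position'],np.degrees(s['tcp_rot']),s['finger_gap'],s['force'])
b=grab('top','top6')
cv2.imwrite('pics/c9.png',cv2.resize(b['image'][115:235,170:330,::-1],(800,600),interpolation=cv2.INTER_CUBIC))
E
```

```text
wrist none 0
top 68 [ 590.9 -154.5   76.3] [ 590.6 -119.2] [89.1 42.1] 85.8
top rim 104 [ 595.1 -117.4] [ 81.3 124.4] 89.3
side 64 [ 582.7 -151.3   74.1] [ 597.5 -126.3] [85.3 41.5] 62.1
side rim 118 [ 566.8 -137.6] [ 55.  115.3] 50.8
[503.64193548 215.41553412 200.23077536] [-1.7997787e+02 -2.0163671e-02  1.7217354e+02] 47.97938555913718 [-0.98395485  0.29524904 -0.37469409]
```

View pics/c9.png

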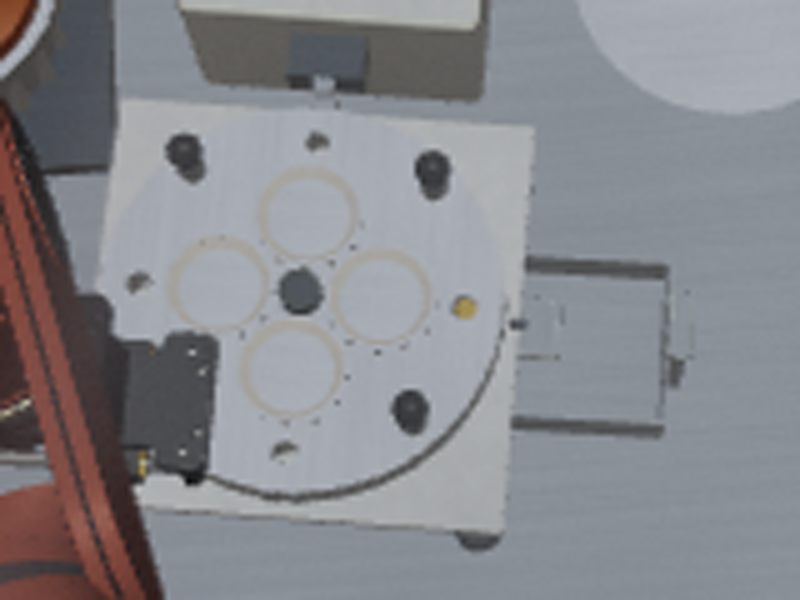

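move_arm:
  commands:
    - [0.4, [0.0111, 0.0372, 0], 0]
    - [0.4, [0.0222, 0.0744, 0], 0]
    - [0.4, [0.0333, 0.1116, 0], 0]
    - [0.4, [0.0444, 0.1488, 0], 0]
    - [0.4, [0.0444, 0.1488, 0], 0]
  force: 60

```text
clock: 35.95
position: [480.8, 368.5, 200.3]
tcp_rot: [-3.141, -0.0, 3.004]
force: [-0.5, -0.8, -0.4]
finger_gap: 52.2
grasp_force: 0.0
```

move_arm:
  commands:
    - [0.4, [0, 0, 0.02], 0]
    - [0.4, [0, 0, 0.05], 0]
    - [0.4, [0, 0, 0.08], 0]
    - [0.4, [0, 0, 0.105], 0]
    - [0.4, [0, 0, 0.111], 0]

```text
clock: 36.58
position: [479.4, 364.8, 86.1]
tcp_rot: [-3.138, -0.004, 3.0]
force: [0.2, -0.2, -0.9]
finger_gap: 52.4
grasp_force: 0.0
```

move_arm:
  commands:
    - [0.9, [0, 0, 0], 0]
    - [0.9, [0, 0, 0], 0]
    - [0.9, [0, 0, 0], 0]
    - [0.9, [0, 0, 0], 0]
    - [0.9, [0, 0, 0], 0]

```text
clock: 37.2
position: [481.4, 368.0, 90.3]
tcp_rot: [3.141, 0.001, 3.002]
force: [-0.0, -0.8, 2.5]
finger_gap: 22.9
grasp_force: 66.9
```

move_arm:
  commands:
    - [0.9, [0, 0, 0], 0]
    - [0.9, [0, 0, 0], 0]
    - [0.9, [0, 0, 0], 0]

```text
clock: 37.58
position: [481.4, 367.9, 90.3]
tcp_rot: [3.141, 0.001, 3.002]
force: [-0.0, -0.6, 5.8]
finger_gap: 22.7
grasp_force: 66.6
```

move_arm:
  commands:
    - [0.9, [0, 0, -0.02], 0]
    - [0.9, [0, 0, -0.05], 0]
    - [0.9, [0, 0, -0.09], 0]
    - [0.9, [0, 0, -0.13], 0]
    - [0.9, [0, 0, -0.151], 0]

```text
clock: 38.2
position: [481.3, 368.2, 244.1]
tcp_rot: [3.139, 0.002, 3.002]
force: [-0.5, -0.1, -2.2]
finger_gap: 22.7
grasp_force: 67.3
```

move_arm:
  commands:
    - [0.9, [-0.0174, -0.0363, 0], 0]
    - [0.9, [-0.0347, -0.0726, 0], 0]
    - [0.9, [-0.0521, -0.109, 0], 0]
    - [0.9, [-0.0695, -0.1453, 0], 0]
    - [0.9, [-0.0869, -0.1816, 0], 0]

```text
clock: 38.83
position: [541.5, 174.7, 241.0]
tcp_rot: [3.141, -0.0, 3.002]
force: [0.2, 1.1, -1.1]
finger_gap: 23.1
grasp_force: 67.3
```

move_arm:
  commands:
    - [0.9, [-0.0217, -0.0454, 0], 0]
    - [0.9, [-0.0434, -0.0908, 0], 0]
    - [0.9, [-0.0652, -0.1362, 0], 0]
    - [0.9, [-0.0869, -0.1816, 0], 0]
    - [0.9, [-0.0869, -0.1816, 0], 0]

```text
clock: 39.45
position: [602.7, -19.5, 240.7]
tcp_rot: [-3.141, -0.0, 2.998]
force: [0.7, 0.9, -1.1]
finger_gap: 23.1
grasp_force: 67.3
```

move_arm:
  commands:
    - [0.9, [0, 0, 0.02], 0]
    - [0.9, [0, 0, 0.035], 0]
    - [0.9, [0, 0, 0.045], 0]
    - [0.9, [0, 0, 0.045], 0]
    - [0.9, [0, 0, 0.045], 0]

```text
clock: 40.08
position: [602.7, -15.8, 196.0]
tcp_rot: [-3.142, 0.001, 3.003]
force: [-0.4, 0.5, -2.0]
finger_gap: 22.8
grasp_force: 67.3
```

```bash
python3 tray.py; python3 - <<'E'
from h import *
s=robot.observe();print(s['position'],np.degrees(s['tcp_rot']),s['finger_gap'],s['grasp_force'],s['force'])
f=grab('wrist','w13')
cv2.imwrite('pics/c10.png',cv2.resize(f['image'][150:300,180:380,::-1],(800,600),interpolation=cv2.INTER_CUBIC))
# compare with w7: pin centroid by colour
for n in('w7','w13'):
    g=load(n)['image'].astype(int);m=(g[...,0]-g[...,2]>70);m[:150]=0;m[225:]=0;m[:,:260]=0;m[:,310:]=0
    v,u=np.nonzero(m);print(n,len(u),u.mean(),v.mean())
E
```

```text
wrist 770 [ 603.  -145.6   73.9] [ 606.6 -115.1] [80.4 43.7] 84.8
wrist rim 742 [ 609.2 -111.6] [ 73.  123.5] 90.0
top 69 [ 605.3 -147.1   74.6] [ 609.9 -115.9] [79.  42.6] 84.1
top rim 66 [ 610. -116.] [ 71.1 117.3] 84.9
side 64 [ 602.3 -142.9   74.8] [ 596.5 -119.4] [40.7 83.1] 12.8
side rim 123 [ 600.2 -130.4] [ 49.3 123.2] 66.4
[602.98548391 -16.10831744 196.39933582] [-1.79999354e+02  8.12327666e-02  1.72015363e+02] 23.042112813271622 67.33142852783203 [-1.11908253  0.16559726 -0.86904328]
w7 139 286.51079136690646 207.14388489208633
w13 129 286.28682170542635 207.2093023255814
```

View pics/c10.png

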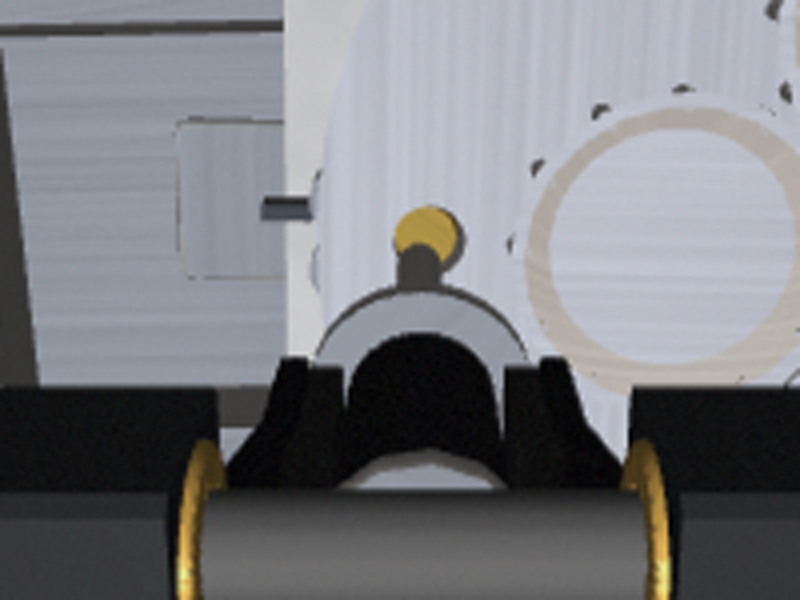

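```bash
python3 - <<'E'
from h import *
f=load('w13');X=cloud(f)
m=(X[...,2]>66)&(X[...,2]<80)&(X[...,1]<-120)&(X[...,1]>-200)&(X[...,0]>560)&(X[...,0]<650);P=X[m]
r=cv2.minAreaRect(P[:,:2].astype(np.float32));print('tab',r)
m=(X[...,2]>28)&(X[...,2]<40)&(X[...,0]>520)&(X[...,0]<700)&(X[...,1]>-200)&(X[...,1]<-55);P=X[m]
print('rim',P.min(0),P.max(0),cv2.minAreaRect(P[:,:2].astype(np.float32)))
c=np.array(r[0])
for yaw in(78,81,84,87,90):
    e=np.array([np.cos(np.radians(yaw)),np.sin(np.radians(yaw))]);n=np.array([-e[1],e[0]])
    d=np.array([602.5,-16])-c; print(yaw,'along from tab',d@e,'lateral',d@n, 'rim lateral', ((P[:,:2]-c)@n).min(),((P[:,:2]-c)@n).max(),'end', np.percentile((P[:,:2]-c)@e,[1,5]), 'spread left', np.std(((P[:,:2]-c)@n)[((P[:,:2]-c)@n)>50]),np.std(((P[:,:2]-c)@n)[((P[:,:2]-c)@n)<-50]))
E
```

```text
tab ((604.4041137695312, -147.27609252929688), (16.090787887573242, 43.765132904052734), 82.46100616455078)
rim [ 547.61758808 -148.41558609   28.07099405] [670.36659035 -55.34920954  39.96405858] ((606.6481323242188, -108.3166275024414), (87.40647888183594, 115.6116714477539), 80.01969146728516)
78 along from tab 128.01150742790819 lateral 29.15633867690595 rim lateral -50.669314397249835 65.18259122463361 end [-1.04958726  1.59864476] spread left 3.070669568649751 0.18219242775627098
81 along from tab 129.36199697116263 lateral 22.416776276725084 rim lateral -54.50881666556844 60.943803166942224 end [0.0943771  3.53278063] spread left 2.0558026976239336 0.8137653356412996
84 along from tab 130.3579142725613 lateral 15.61577105094073 rim lateral -58.490513110230516 57.74508837589627 end [1.23808279 4.20966305] spread left 1.4153462294614554 0.8025912201794144
87 along from tab 130.99652959200637 lateral 8.771964082144715 rim lateral -62.31189112408316 57.31491745059493 end [2.10708754 3.43397301] spread left 1.745134869422466 0.8206527829017004
90 along from tab 131.27609252929688 lateral 1.904113769531258 rim lateral -65.96247657561116 56.786525690185385 end [0.93891197 2.44260143] spread left 1.7124421411751292 0.8659375115624268
```

move_arm:
  commands:
    - [0.9, [0, 0.0017, 0.004], 0]
    - [0.9, [0, 0.0017, 0.01], 0]
    - [0.9, [0, 0.0017, 0.016], 0]
    - [0.9, [0, 0.0017, 0.02], 0]
    - [0.9, [0, 0.0017, 0.024], 0]
  force: 60

```text
clock: 40.9
position: [602.8, -14.4, 171.3]
tcp_rot: [3.141, -0.0, 3.002]
force: [-0.0, 0.3, 0.8]
finger_gap: 23.0
grasp_force: 67.1
```

move_arm:
  commands:
    - [0.9, [0, 0, 0.003], 0]
    - [0.9, [0, 0, 0.006], 0]
    - [0.9, [0, 0, 0.008], 0]
    - [0.9, [0, 0, 0.01], 0]
    - [0.9, [0, 0, 0.01], 0]

```text
clock: 41.52
position: [602.5, -14.4, 161.1]
tcp_rot: [-3.142, -0.001, 3.002]
force: [-0.0, 0.1, -1.6]
finger_gap: 22.4
grasp_force: 67.2
```

move_arm:
  commands:
    - [0.9, [0, 0, 0.003], 0]
    - [0.9, [0, 0, 0.005], 0]
    - [0.9, [0, 0, 0.007], 0]
    - [0.9, [0, 0, 0.009], 0]
    - [0.9, [0, 0, 0.009], 0]

```text
clock: 42.15
position: [602.1, -14.3, 151.6]
tcp_rot: [3.142, -0.002, 3.002]
force: [0.6, 0.3, -1.5]
finger_gap: 22.5
grasp_force: 67.0
```

move_arm:
  commands:
    - [0.9, [0, 0, -0.01], 0]
    - [0.9, [0, 0, -0.03], 0]
    - [0.9, [0, 0, -0.06], 0]
    - [0.9, [0, 0, -0.09], 0]
    - [0.9, [0, 0, -0.09], 0]

```text
clock: 42.78
position: [605.1, -14.7, 247.6]
tcp_rot: [-3.141, 0.008, 3.002]
force: [0.0, 0.5, -2.0]
finger_gap: 22.8
grasp_force: 67.3
```

```bash
python3 tray.py; python3 - <<'E'
from h import *
s=robot.observe();print(s['position'],np.degrees(s['tcp_rot']),s['finger_gap'],s['grasp_force'],s['force'])
f=grab('wrist','w14');X=cloud(f);g=f['image'].astype(int)
print(np.nan_to_num(X[186:208:2,276:300:2,2],nan=-99).round(0).astype(int).tolist())
m=(g[...,0]-g[...,2]>60);v,u=np.nonzero(m)
for n in np.unique(v//20*100+u//20):
    k=(v//20*100+u//20)==n
    if k.sum()>8: p=np.nanmedian(X[v[k],u[k]],0);print(n,k.sum(),p.round(0))
E
```

```text
wrist 566 [ 603.1 -145.7   74. ] [ 606.1 -115.4] [80.5 44.1] 86.8
wrist rim 766 [ 609.2 -111. ] [ 74.  121.1] 88.7
top 69 [ 606.3 -147.1   75.5] [ 609.6 -115.9] [79.1 42.2] 82.9
top rim 74 [ 611.2 -114.2] [ 67.5 118.9] 84.9
side 64 [ 600.9 -144.3   74.7] [ 591.8 -124.8] [37.7 87.4] 28.0
side rim 132 [ 602.7 -128.4] [ 51.5 124.3] 70.1
[602.19912787 -14.3423337  241.72252929] [ 1.79996799e+02 -6.44613163e-02  1.72008074e+02] 22.978076782129353 67.3304432630539 [-0.2770881  -0.06628344 -1.76132565]
[[100, 99, 99, 98, 99, 100, 100, 100, 100, 100, 99, 99], [99, 100, 99, 98, 99, 100, 99, 99, 100, 98, 100, 99], [99, 100, 99, 99, 98, 98, 101, 98, 99, 100, 100, 100], [99, 100, 100, 98, 1, 2, 4, 100, 100, 101, 100, 99], [99, 98, 4, 4, 2, 1, 3, 2, 99, 100, 99, 99], [100, 100, 2, 3, 2, 3, 3, 4, 75, 98, 100, 100], [99, 84, 1, 3, 2, 4, 3, 3, 82, 98, 100, 99], [100, 93, 79, 75, 81, 81, 74, 79, 91, 99, 100, 99], [98, 101, 88, 83, 83, 84, 82, 89, 97, 99, 99, 100], [99, 101, 98, 92, 90, 88, 92, 97, 100, 99, 99, 100], [100, 100, 99, 98, 98, 97, 100, 98, 99, 99, 100, 99]]
926 16 [669. 319.   5.]
927 257 [658. 324.  14.]
1026 48 [681. 318.   6.]
1027 179 [683. 318.  17.]
1311 48 [565. -26. 329.]
1317 49 [569.   5. 329.]
1411 77 [568. -26. 332.]
1417 78 [573.   5. 332.]
1511 56 [573. -27. 332.]
1517 63 [578.   4. 332.]
```

move_arm:
  commands:
    - [0.9, [0.0172, 0.0363, 0], 0]
    - [0.9, [0.0345, 0.0725, 0], 0]
    - [0.9, [0.0517, 0.1088, 0], 0]
    - [0.9, [0.069, 0.145, 0], 0]
    - [0.9, [0.0862, 0.1813, 0], 0]

```text
clock: 43.6
position: [541.2, 178.1, 240.8]
tcp_rot: [-3.141, -0.003, 3.002]
force: [0.3, 0.8, -1.1]
finger_gap: 22.6
grasp_force: 67.3
```

move_arm:
  commands:
    - [0.9, [0.0215, 0.0453, 0], 0]
    - [0.9, [0.0431, 0.0907, 0], 0]
    - [0.9, [0.0646, 0.136, 0], 0]
    - [0.9, [0.0862, 0.1813, 0], 0]
    - [0.9, [0.0862, 0.1813, 0], 0]

```text
clock: 44.22
position: [480.0, 371.3, 240.6]
tcp_rot: [-3.141, -0.003, 3.007]
force: [0.1, 0.6, -0.9]
finger_gap: 22.9
grasp_force: 67.3
```

move_arm:
  commands:
    - [0.9, [0, 0, 0.03], 0]
    - [0.9, [0, 0, 0.055], 0]
    - [0.9, [0, 0, 0.065], 0]
    - [0.9, [0, 0, 0.065], 0]
    - [0.9, [0, 0, 0.065], 0]

```text
clock: 44.85
position: [483.2, 368.7, 178.7]
tcp_rot: [3.141, 0.001, 3.002]
force: [-0.4, -0.1, -0.9]
finger_gap: 22.6
grasp_force: 67.3
```

```bash
python3 - <<'E'
from h import *
s=robot.observe();print(s['position'],np.degrees(s['tcp_rot']),s['finger_gap'],s['grasp_force'],s['force'])
f=grab('wrist','w15');X=cloud(f)
# tip: points along shank z<125, near
m=(X[...,2]>98)&(X[...,2]<140)&(abs(X[...,0]-481)<12)&(abs(X[...,1]-368)<12)
P=X[m];lo=P[P[:,2]<np.percentile(P[:,2],20)];print(len(P),P[:,2].min(),lo.mean(0),lo.min(0),lo.max(0))
# compare w10
X=cloud(load('w10'));m=(X[...,2]>98)&(X[...,2]<140)&(abs(X[...,0]-481)<12)&(abs(X[...,1]-368)<12)
P=X[m];lo=P[P[:,2]<np.percentile(P[:,2],20)];print(len(P),P[:,2].min(),lo.mean(0),lo.min(0),lo.max(0))
E
```

```text
[483.19814457 368.6638685  178.72158561] [1.79944219e+02 7.87128005e-02 1.71986887e+02] 22.64544790674919 67.33288675546646 [-0.41403072 -0.10779615 -0.93512585]
99 100.77255735235212 [477.33756268 368.07373988 105.08893686] [476.28993557 364.4207655  100.77255735] [478.93589486 371.6989742  108.23082503]
102 103.59808423502128 [478.50367028 369.124289   106.21470025] [477.33627539 365.00849343 103.59808424] [480.65538665 373.1008665  108.58607388]
```

move_arm:
  commands:
    - [0.9, [0.0008, 0, 0.008], 0]
    - [0.9, [0.0008, 0, 0.025], 0]
    - [0.9, [0.0008, 0, 0.045], 0]
    - [0.9, [0.0008, 0, 0.065], 0]
    - [0.9, [0.0008, 0, 0.075], 0]

```text
clock: 45.52
position: [480.3, 368.0, 99.7]
tcp_rot: [-3.139, -0.003, 3.002]
force: [-0.6, -0.6, -2.3]
finger_gap: 23.0
grasp_force: 67.3
```

move_arm:
  commands:
    - [0.9, [0, 0, 0.003], 0]
    - [0.9, [0, 0, 0.006], 0]
    - [0.9, [0, 0, 0.009], 0]
    - [0.9, [0, 0, 0.011], 0]
    - [0.9, [0, 0, 0.011], 0]

```text
clock: 46.15
position: [481.6, 368.7, 91.6]
tcp_rot: [3.142, 0.0, 3.002]
force: [0.6, 0.1, -1.8]
finger_gap: 22.8
grasp_force: 67.3
```

move_arm:
  commands:
    - [0.4, [0, 0, 0], 0]
    - [0.4, [0, 0, 0], 0]
    - [0.4, [0, 0, 0], 0]
    - [0.4, [0, 0, 0], 0]
    - [0.4, [0, 0, 0], 0]

```text
clock: 46.78
position: [481.7, 368.7, 91.6]
tcp_rot: [3.142, 0.0, 3.002]
force: [-1.1, 0.2, 1.2]
finger_gap: 51.7
grasp_force: 0.0
```

move_arm:
  commands:
    - [0.4, [0, 0, -0.01], 0]
    - [0.4, [0, 0, -0.035], 0]
    - [0.4, [0, 0, -0.075], 0]
    - [0.4, [0, 0, -0.11], 0]
    - [0.4, [0, 0, -0.11], 0]
  force: 50

```text
clock: 47.4
position: [483.8, 370.1, 206.6]
tcp_rot: [3.137, 0.006, 3.002]
force: [-0.2, 0.3, 0.4]
finger_gap: 52.5
grasp_force: 0.0
```

```bash
python3 - <<'E'
from h import *
from plan import *
s=robot.observe();print(s['position'],np.degrees(s['tcp_rot']),s['finger_gap'],s['grasp_force'],s['force'])
for n in('wrist',):
    f=grab(n);X=cloud(f)
    m=(X[...,2]>126)&(X[...,2]<140)&(abs(X[...,0]-483)<25)&(abs(X[...,1]-366)<25);P=X[m];print(len(P),P.mean(0),P.min(0),P.max(0))
plan((481.5,368.3,202,172),[(541,110,202,173),(604,-147.3,200,173.5)])
E
```

```text
[483.84081584 370.06108588 206.62526917] [179.71020068   0.36752402 172.01051336] 52.484633115407846 0.0 [-0.23609965  0.28407378  0.38810864]
754 [478.66141777 368.30135763 131.39137465] [466.55278758 355.83057681 127.40084001] [491.88071559 380.78472325 133.49362055]
(541, 110, 202, 173) shift [-0.0949, -0.2475, -0.0] turn -0.0175 rows>= 4.2
(604, -147.3, 200, 173.5) shift [-0.0939, -0.2477, 0.002] turn -0.0087 rows>= 4.2
```

move_arm:
  commands:
    - [0.35, [-0.019, -0.0495, 0], 0]
    - [0.35, [-0.038, -0.099, 0], 0]
    - [0.35, [-0.057, -0.1485, 0], 0]
    - [0.35, [-0.076, -0.198, 0], -0.0175]
    - [0.35, [-0.0949, -0.2475, 0], -0.0175]

```text
clock: 48.08
position: [540.4, 108.7, 200.2]
tcp_rot: [-3.141, -0.002, 3.02]
force: [1.2, -0.1, -0.2]
finger_gap: 56.8
grasp_force: 0.0
```

move_arm:
  commands:
    - [0.35, [-0.0188, -0.0495, 0], 0]
    - [0.35, [-0.0376, -0.099, 0], 0]
    - [0.35, [-0.0564, -0.1485, 0], 0]
    - [0.35, [-0.0752, -0.198, 0], -0.0087]
    - [0.35, [-0.0939, -0.2477, 0.002], -0.0087]

```text
clock: 48.7
position: [603.7, -148.3, 198.2]
tcp_rot: [3.141, -0.002, 3.028]
force: [-0.0, -0.0, 0.4]
finger_gap: 57.2
grasp_force: 0.0
```

move_arm:
  commands:
    - [0.35, [0, 0, 0], 0]
    - [0.35, [0, 0, 0], 0]
    - [0.35, [0, 0, 0], 0]

```text
clock: 49.08
position: [603.9, -145.3, 199.0]
tcp_rot: [3.141, -0.001, 3.03]
force: [0.4, 0.1, -0.2]
finger_gap: 56.7
grasp_force: 0.0
```

```bash
python3 - <<'E'
from h import *
s=robot.observe();print(s['position'],np.degrees(s['tcp_rot']),s['finger_gap'])
f=grab('wrist','w16');X=cloud(f)
m=(X[...,2]>66)&(X[...,2]<80)&(X[...,1]<-120)&(X[...,1]>-180)&(X[...,0]>560)&(X[...,0]<650);P=X[m]
print('tab',cv2.minAreaRect(P[:,:2].astype(np.float32)),np.median(P[:,2]))
f=grab('top','top7');X=cloud(f)
c=np.array([621,87.5]);k=170
# turntable angle via posts
m=(X[...,2]>132)&(X[...,2]<150)&(np.hypot(X[...,0]-621,X[...,1]-87.5)<130)&(np.hypot(X[...,0]-621,X[...,1]-87.5)>90);P=X[m]
a=np.degrees(np.arctan2(P[:,1]-87.5,P[:,0]-621));b=(a+180)%90;print(np.median(b),len(P),[np.median(a[abs(a-t)<20]).round(1) for t in(-144,-54,36,126)])
E
```

```text
[ 603.86195062 -145.33722386  199.02089378] [ 1.79964542e+02 -5.84611307e-02  1.73592819e+02] 56.69599980670404
tab ((603.8707275390625, -147.83993530273438), (14.98348331451416, 42.39366912841797), 83.86518096923828) 74.14644890057394
35.926235384106846 167 [np.float64(-144.6), np.float64(-54.6), np.float64(36.5), np.float64(126.9)]
```

move_arm:
  commands:
    - [0.35, [0, -0.002, 0.05], 0]
    - [0.35, [0, -0.002, 0.1], 0]
    - [0.35, [0, -0.002, 0.15], 0]
    - [0.35, [0, -0.002, 0.16], 0]
    - [0.35, [0, -0.002, 0.16], 0]
  force: 55

```text
clock: 49.8
position: [604.3, -148.4, 40.1]
tcp_rot: [3.142, -0.0, 3.029]
force: [0.4, -0.6, 0.7]
finger_gap: 56.8
grasp_force: 0.0
```

move_arm:
  commands:
    - [1.0, [0, 0, 0], 0]
    - [1.0, [0, 0, 0], 0]
    - [1.0, [0, 0, 0], 0]
    - [1.0, [0, 0, 0], 0]
    - [1.0, [0, 0, 0], 0]

```text
clock: 50.42
position: [604.1, -148.5, 39.7]
tcp_rot: [3.141, 0.0, 3.028]
force: [0.7, 1.4, 2.9]
finger_gap: 14.4
grasp_force: 18.1
```

move_arm:
  commands:
    - [1.0, [0, 0, 0], 0]
    - [1.0, [0, 0, 0], 0]
    - [1.0, [0, 0, 0], 0]
    - [1.0, [0, 0, 0], 0]

```text
clock: 50.92
position: [604.1, -148.6, 39.7]
tcp_rot: [3.141, 0.0, 3.028]
force: [-0.6, 3.2, 2.3]
finger_gap: 13.9
grasp_force: 54.6
```

move_arm:
  commands:
    - [1.0, [0, 0, -0.003], 0]
    - [1.0, [0, 0, -0.006], 0]
    - [1.0, [0, 0, -0.009], 0]
    - [1.0, [0, 0, -0.01], 0]
    - [1.0, [0, 0, -0.01], 0]

```text
clock: 51.55
position: [604.0, -148.9, 49.6]
tcp_rot: [-3.141, 0.0, 3.028]
force: [-0.4, 0.4, -2.0]
finger_gap: 13.8
grasp_force: 54.3
```

move_arm:
  commands:
    - [1.0, [0, -0.015, 0], 0]
    - [1.0, [0, -0.045, 0], 0]
    - [1.0, [0, -0.08, 0], 0]
    - [1.0, [0, -0.115, 0], 0]
    - [1.0, [0, -0.14, 0], 0]

```text
clock: 52.18
position: [587.7, -290.4, 49.5]
tcp_rot: [-3.141, 0.0, 3.027]
force: [-0.1, -0.1, -3.6]
finger_gap: 14.0
grasp_force: 54.1
```

move_arm:
  commands:
    - [1.0, [0, -0.01, -0.005], 0]
    - [1.0, [0, -0.02, -0.015], 0]
    - [1.0, [0, -0.02, -0.03], 0]
    - [1.0, [0, -0.02, -0.04], 0]
    - [1.0, [0, -0.02, -0.04], 0]

```text
clock: 52.8
position: [587.2, -307.7, 91.6]
tcp_rot: [-3.14, 0.003, 3.029]
force: [0.9, 0.8, -3.5]
finger_gap: 13.5
grasp_force: 53.9
```

```bash
python3 - <<'E'
from h import *
from plan import *
s=robot.observe();print(s['position'],np.degrees(s['tcp_rot']),s['finger_gap'],s['grasp_force'],s['force'])
for n in('top','wrist'):
    f=grab(n,n+'8');X=cloud(f);g=f['image'].astype(int)
    m=((g[...,0]-g[...,2]>50)&(g[...,1]-g[...,2]>20)&(X[...,2]<75)&(X[...,2]>20)&(abs(X[...,0]-595)<90)&(X[...,1]<-85)&(X[...,1]>-330)).astype(np.uint8)
    k,l,st,ce=cv2.connectedComponentsWithStats(m)
    for i in range(1,k):
        if st[i,4]>2: print(n,st[i,4],np.nanmedian(X[l==i],0).round(0))
f=load('top0');X=cloud(f)
m=(X[...,2]>-3)&(X[...,2]<20)&(X[...,0]>340)&(X[...,0]<670)&(X[...,1]<-300)&(X[...,1]>-520);
g=f['image'].astype(int)
# edge profile: rim pts
m=(X[...,2]>11)&(X[...,2]<18)&(X[...,0]>335)&(X[...,0]<670)&(X[...,1]<-300)&(X[...,1]>-520);P=X[m];r=cv2.minAreaRect(P[:,:2].astype(np.float32));print(len(P),r)
E
```

```text
[ 587.22514706 -307.65787476   91.59638718] [-1.79922232e+02  1.64618333e-01  1.73565898e+02] 13.529382404003861 53.912189708207734 [ 0.87434252  0.83625233 -3.45789952]
top 21 [ 625. -165.   63.]
top 12 [ 562. -150.   64.]
wrist 750 [ 558. -150.   61.]
wrist 588 [ 622. -165.   60.]
429 ((506.5301208496094, -413.09088134765625), (197.1737518310547, 300.8957824707031), 86.15806579589844)
```

```bash
python3 - <<'E'
from plan import *
plan((587,-307.5,90,173.5),[(530,-340,90,144),(470,-370,90,115),(411.2,-402.4,90,86)])
E
```

```text
(530, -340, 90, 144) shift [0.053, -0.0387, -0.0] turn 0.5149 rows>= 2.8
(470, -370, 90, 115) shift [0.0309, -0.0595, 0.0] turn 0.5061 rows>= 2.7
(411.2, -402.4, 90, 86) shift [-0.0045, -0.067, -0.0] turn 0.5061 rows>= 2.7
```

move_arm:
  commands:
    - [1.0, [0.0106, -0.0077, 0], 0.103]
    - [1.0, [0.0212, -0.0155, 0], 0.206]
    - [1.0, [0.0318, -0.0232, 0], 0.309]
    - [1.0, [0.0424, -0.031, 0], 0.412]
    - [1.0, [0.053, -0.0387, 0], 0.5149]

```text
clock: 53.52
position: [528.0, -339.7, 88.6]
tcp_rot: [3.141, -0.002, 2.51]
force: [-0.7, 0.2, -3.6]
finger_gap: 14.0
grasp_force: 53.9
```

move_arm:
  commands:
    - [1.0, [0.0062, -0.0119, 0], 0.101]
    - [1.0, [0.0124, -0.0238, 0], 0.202]
    - [1.0, [0.0185, -0.0357, 0], 0.304]
    - [1.0, [0.0247, -0.0476, 0], 0.405]
    - [1.0, [0.0309, -0.0595, 0], 0.5061]

```text
clock: 54.15
position: [468.0, -369.6, 88.7]
tcp_rot: [-3.141, -0.002, 2.004]
force: [0.3, -0.2, -3.6]
finger_gap: 13.7
grasp_force: 53.9
```

move_arm:
  commands:
    - [1.0, [-0.0009, -0.0134, 0], 0.101]
    - [1.0, [-0.0018, -0.0268, 0], 0.202]
    - [1.0, [-0.0027, -0.0402, 0], 0.304]
    - [1.0, [-0.0036, -0.0536, 0], 0.405]
    - [1.0, [-0.0045, -0.067, 0], 0.5061]

```text
clock: 54.78
position: [409.3, -401.9, 88.6]
tcp_rot: [-3.14, -0.002, 1.498]
force: [0.3, -0.3, -3.3]
finger_gap: 13.6
grasp_force: 53.9
```

move_arm:
  commands:
    - [1.0, [0, 0, 0], 0]
    - [1.0, [0, 0, 0], 0]

```text
clock: 55.02
position: [410.3, -402.0, 89.1]
tcp_rot: [-3.141, -0.001, 1.503]
force: [-0.8, 0.3, -3.0]
finger_gap: 13.6
grasp_force: 53.9
```

```bash
cat > pan.py <<'E'
from h import *
s=robot.observe();print(s['position'],np.degrees(s['tcp_rot']),s['finger_gap'],s['grasp_force'],s['force'])
for n in('wrist','top','side'):
    f=grab(n,n+'9');X=cloud(f)
    m=(X[...,2]>9)&(X[...,2]<19)&(X[...,0]>320)&(X[...,0]<690)&(X[...,1]<-290)&(X[...,1]>-530);P=X[m]
    if len(P)>10: print(n,'pan',len(P),np.percentile(P,[1,99],0).round(0)[:,:2].tolist(),cv2.minAreaRect(P[:,:2].astype(np.float32)))
    m=(X[...,2]>20)&(X[...,2]<95)&(X[...,0]>470)&(X[...,0]<640)&(X[...,1]<-320)&(X[...,1]>-490);P=X[m]
    if len(P)>10: print(n,'tray',len(P),P.min(0).round(0),P.max(0).round(0),cv2.minAreaRect(P[:,:2].astype(np.float32)))
E
python3 pan.py
```

```text
[ 410.25088069 -402.0291319    89.13235459] [-1.79978951e+02 -5.49827303e-02  8.61247927e+01] 13.610412421538987 53.88664980651811 [-0.7891416   0.3271552  -3.01159462]
wrist pan 2969 [[354.0, -418.0], [615.0, -310.0]] ((485.32794189453125, -375.0203552246094), (114.81321716308594, 259.60308837890625), 86.16403198242188)
wrist tray 22642 [ 470. -471.   45.] [ 602. -349.   84.] ((533.8793334960938, -411.9603576660156), (117.35722351074219, 135.40829467773438), 86.21501922607422)
top pan 334 [[421.0, -508.0], [677.0, -308.0]] ((547.1997680664062, -414.2236022949219), (226.57073974609375, 275.8739318847656), 88.22015380859375)
top tray 1109 [ 470. -474.   21.] [ 611. -322.   89.] ((538.3900146484375, -395.7453308105469), (150.9239959716797, 140.82225036621094), 85.7458724975586)
side pan 454 [[351.0, -491.0], [657.0, -306.0]] ((504.08843994140625, -396.2845153808594), (199.4816436767578, 308.9364013671875), 89.93698120117188)
side tray 1016 [ 470. -481.   20.] [ 609. -321.   88.] ((539.533447265625, -400.83819580078125), (138.23313903808594, 159.6583709716797), 0.11881876736879349)
```

move_arm:
  commands:
    - [1.0, [0, 0, 0.01], 0]
    - [1.0, [0, 0, 0.02], 0]
    - [1.0, [0, 0, 0.028], 0]
    - [1.0, [0, 0, 0.034], 0]
    - [1.0, [0, 0, 0.038], 0]

```text
clock: 55.8
position: [410.0, -402.5, 51.0]
tcp_rot: [-3.141, -0.0, 1.501]
force: [0.6, -0.1, -3.1]
finger_gap: 13.9
grasp_force: 53.9
```

move_arm:
  commands:
    - [1.0, [0, 0, 0.002], 0]
    - [1.0, [0, 0, 0.004], 0]
    - [1.0, [0, 0, 0.006], 0]
    - [1.0, [0, 0, 0.007], 0]
    - [1.0, [0, 0, 0.007], 0]

```text
clock: 56.42
position: [410.2, -402.9, 44.8]
tcp_rot: [3.141, 0.0, 1.501]
force: [-1.8, -0.0, -0.6]
finger_gap: 13.5
grasp_force: 53.9
```

```bash
python3 - <<'E'
from h import *
s=robot.observe();print(s['position'],s['finger_gap'],s['grasp_force'],s['force'])
f=grab('wrist','w17');X=cloud(f)
for x in range(450,620,30):
    print(x,[(lambda q:round(float(np.nanmedian(q)),1) if len(q) else None)(X[...,2][(abs(X[...,0]-x)<4)&(abs(X[...,1]-y)<4)]) for y in range(-460,-340,15)])
E
```

```text
[ 410.22809617 -402.90400972   44.8250367 ] 13.506299818477407 53.87033776030876 [-1.75391079 -0.01571503 -0.62271555]
450 [None, None, None, 137.6, 7.5, 156.3, 134.4, 7.6]
480 [None, None, None, 7.3, 7.2, 7.6, 7.1, 38.8]
510 [None, None, 7.1, 6.9, 7.0, 7.1, 7.2, 34.0]
540 [None, 6.0, 6.8, 6.9, 7.0, 6.9, 7.0, 21.4]
570 [None, 6.8, 6.7, 6.8, None, 6.6, 7.0, 3.9]
600 [None, None, None, 6.6, 6.3, 5.7, None, None]
```

move_arm:
  commands:
    - [1.0, [0, 0, 0.0008], 0]
    - [0.4, [0, 0, 0.0008], 0]
    - [0.4, [0, 0, 0.0008], 0]
    - [0.4, [0, 0, 0.0008], 0]
    - [0.4, [0, 0, 0.0008], 0]

```text
clock: 57.1
position: [410.3, -402.7, 43.9]
tcp_rot: [3.141, 0.0, 1.501]
force: [-0.4, -0.2, 1.1]
finger_gap: 45.8
grasp_force: 0.0
```

move_arm:
  commands:
    - [0.4, [0, 0, 0], 0]
    - [0.4, [0, 0, -0.03], 0]
    - [0.4, [0, 0, -0.08], 0]
    - [0.4, [0, 0, -0.13], 0]
    - [0.4, [0, 0, -0.17], 0]

```text
clock: 57.72
position: [410.4, -403.0, 216.2]
tcp_rot: [3.14, 0.001, 1.501]
force: [-0.6, 0.3, -0.0]
finger_gap: 52.3
grasp_force: 0.0
```

move_arm:
  commands:
    - [0.4, [0, 0, 0], 0]
    - [0.4, [0, 0, 0], 0]
    - [0.4, [0, 0, 0], 0]
    - [0.4, [0, 0, 0], 0]

```text
clock: 58.22
position: [409.6, -402.1, 212.2]
tcp_rot: [-3.14, -0.002, 1.501]
force: [0.5, -0.4, -0.5]
finger_gap: 52.1
grasp_force: 0.0
```

```bash
python3 pan.py; python3 - <<'E'
from h import *
f=grab('wrist','w18');X=cloud(f);g=f['image'].astype(int)
m=((g[...,0]-g[...,2]>50)&(g[...,1]-g[...,2]>20)&(X[...,2]<40)&(X[...,2]>2)&(X[...,1]<-330)).astype(np.uint8)
k,l,st,ce=cv2.connectedComponentsWithStats(m)
for i in range(1,k):
    if st[i,4]>20: print('pin',st[i,4],np.nanmedian(X[l==i],0).round(0))
m=(X[...,2]>34)&(X[...,2]<44)&(X[...,0]>380)&(X[...,0]<640)&(X[...,1]<-320)&(X[...,1]>-490);P=X[m];A=np.c_[P[:,:2],np.ones(len(P))]
print('rim',len(P),np.median(P[:,2]),np.degrees(np.linalg.lstsq(A,P[:,2],rcond=None)[0][:2]),cv2.minAreaRect(P[:,:2].astype(np.float32)))
t=load('top9');X=cloud(t)
m=(X[...,2]>126)&(X[...,2]<140)&(abs(X[...,0]-483)<25)&(abs(X[...,1]-366)<25);P=X[m];print('punch',len(P),P.mean(0))
r=np.hypot(X[...,0]-621,X[...,1]-87.5);m=(X[...,2]>132)&(X[...,2]<150)&(r<130)&(r>90);P=X[m]
a=np.degrees(np.arctan2(P[:,1]-87.5,P[:,0]-621));print([np.median(a[abs(a-q)<20]).round(1) for q in(-144,-54,36,126)])
E
```

```text
[ 409.6138702  -402.0621589   212.19999817] [-1.79899336e+02 -1.11348634e-01  8.60093864e+01] 52.13770194443762 0.0 [ 0.51675397 -0.44649191 -0.52825991]
wrist pan 3998 [[351.0, -497.0], [657.0, -311.0]] ((503.9898681640625, -408.86102294921875), (179.17584228515625, 300.9979248046875), 85.99949645996094)
wrist tray 2477 [ 470. -476.   20.] [ 609. -350.   41.] ((535.580322265625, -413.0904846191406), (116.5747299194336, 139.7200927734375), 85.7732925415039)
top pan 797 [[424.0, -504.0], [661.0, -315.0]] ((544.5111083984375, -402.89501953125), (277.2571105957031, 215.39627075195312), 0.6941490173339844)
top tray 206 [ 472. -474.   20.] [ 610. -320.   48.] ((564.8323974609375, -390.6712341308594), (108.52762603759766, 174.2451629638672), 35.29098892211914)
side pan 920 [[352.0, -503.0], [655.0, -309.0]] ((504.9222412109375, -406.904052734375), (192.84169006347656, 305.3728942871094), 86.18975830078125)
side tray 469 [ 471. -486.   20.] [ 607. -344.   45.] ((537.2214965820312, -414.5995788574219), (131.16397094726562, 142.9239044189453), 84.87541198730469)
pin 211 [ 558. -390.   18.]
pin 192 [ 549. -457.   18.]
pin 65 [ 477. -599.   19.]
rim 1771 38.22614578090423 [-0.17328453  0.32288376] ((505.5667724609375, -410.8565673828125), (115.9900894165039, 200.03271484375), 85.98384857177734)
punch 59 [481.03566223 366.92913795 132.64647846]
[np.float64(-144.6), np.float64(-55.3), np.float64(36.5), np.float64(126.7)]
```

```bash
python3 -c "
from workcell import job
print(job.job_done())"
```

```text
the job is handed in; nothing more can be done
None
```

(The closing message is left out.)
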